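# Swap the router cutters and hold the loupe over the next one

### The job

The blue router cutter on the inspection stand has been checked and the red one is next: swap the two, using the cork mat as a spare place, so that red stands upright in the middle of the stand's green pad and blue in the middle of the waiting plate's white pad. Then pick up the loupe by its handle and hold it level and still in the air, the lens centred over the red cutter and at the height of the yellow marker on the post; finish while holding it there. Do not tip the cutters over, and leave the marker, the glue bottle, the tape measure and the offcut where they are.

Things in the scene. Friction and masses are not known exactly. Their poses are not given: they have to be found in the camera images.
- blue_mid (a point): The checked, blue router cutter standing nose up in a square beech block, all one loose piece of about 180 g: block 40 x 40 mm and 48 mm tall, above it the blue cutter head 26 mm across, its top 72 mm above the block's underside. This point is the centre of the block, 24 mm above its underside, on the upright axis; x and y axes are square to the block's sides, z up. It starts on the green pad of the inspection stand.
- red_mid (a point): The next, red router cutter standing nose up in a square beech block, all one loose piece of about 180 g: block 40 x 40 mm and 48 mm tall, above it the red cutter head 26 mm across, its top 72 mm above the block's underside. This point is the centre of the block, 24 mm above its underside, on the upright axis; x and y axes are square to the block's sides, z up. It starts on the white pad of the waiting plate.
- stand_pad (a point): Inspection stand, fixed: aluminium plate 190 x 100 mm, 10 mm thick, with a green pad 70 x 70 mm flush on it and a thin steel post (12 mm across, top 170 mm above the bench). This point is the centre of the pad's top face, 10 mm above the bench; its x axis points to the post, whose axis is 105 mm from it; z up.
- marker_mid (a point): Yellow disc, 32 mm across and 6 mm thick, on the stand's post: it marks the focal height, 125 to 165 mm above the bench, different each time. This point is the disc's centre. It stays where it is unless pushed.
- waiting_pad (a point): Waiting plate, fixed: dark wooden plate 100 x 100 mm, 10 mm thick, with a white pad 70 x 70 mm flush on it. This point is the centre of the pad's top face, 10 mm above the bench.
- mat: Spare place: a fixed, empty cork mat 90 x 90 mm, 4 mm thick, where a cutter can stand meanwhile. Origin at the centre of its underside, at bench height.
- loupe_lens (a point): Centre of the lens of the loupe, mid-way through its rim. The loupe is one loose piece of about 90 g: a round rim 68 mm across and 12 mm thick with a glass lens, and a straight black handle. The handle points along -x of this point and ends 150 mm from it; z is the lens axis, upright when the loupe is level. It starts lying level on its wooden rest, underside 36 mm above the bench.
- loupe_grip (a point): Grip point on the loupe's black handle, 85 mm from the lens centre along -x and 3 mm higher, 9 mm above the handle's underside, near the balance point. The handle here is 16 mm wide and 18 mm tall, to be pinched across its width from above. Axes as for the lens. Under it the rest leaves a gap: open from 25 to 131 mm behind the lens centre, down to a 6 mm base plate on the bench.
- glue: Bystander: white glue bottle with an orange cap, 54 mm across, 130 mm tall; origin at the centre of its underside.
- tape: Bystander: grey and green tape measure, 65 x 32 mm and 60 mm tall; origin at the centre of its underside.
- offcut: Bystander: wood offcut 45 x 100 mm, 22 mm tall, lying near the robot; origin at the centre of its underside.
Not all that is in view belongs to the job. There is more than one size of the part that bears loupe_lens; the job needs the larger.

How it is judged:
By the outcome, as a careful person would: the job done as asked, in the order asked, and still so for the second after the job is handed in, while the arm keeps its last pose, push and grip.
It also fails if it takes over 72 s, if anything falls off the work surface, if the arm or the gripper's body presses on something with over 40 N, if the wrist force passes 120 N, or if a joint passes its speed limit or range.

### The arm

A 6-joint arm with a two-finger parallel gripper is mounted at the origin on the work surface. World frame = base frame: x ahead of the robot, y to its left, z up, the work surface at z = 0. Lengths are in m, angles in rad, forces in N, time in s.
With the tool pointing down it reaches from about 0.4 to 0.825 m from the base axis. Payload 7 kg.
Tool frame: the origin (TCP) lies between the finger pads; the fingertips stand 22 mm ahead of it and the grasp point (between the pads) lies 3 mm ahead of it; z points along the fingers, y is the direction in which the jaws open and shut (so a half turn about z gives the same grasp; the last joint's range is limited). The gripper opens to 88 mm and grips with 3 to 60 N. Pads are 19 mm wide; open, the fingers measure 130 mm over their backs; the gripper's body (78 mm by 193 mm) begins 47 mm behind the grasp point.
Start: joints at [1.63, 0.359, 0.012, 0, -1.224, -0.288], TCP at [0.153, 0.657, 0.249] pointing down, gripper open.
Joint ranges: [-3.07, 3.07], [-1.43, 2.12], [-1.02, 1.25], [-3.03, 1.67], [-3.05, -0], [-3.03, 3.03]. Speed limits (rad/s): [2.39, 2.39, 3.01, 3.14, 3.14, 3.14].

### API

Orientations are given as [roll, pitch, yaw] about the fixed x, y, z axes, in that order (R = Rz(yaw) Ry(pitch) Rx(roll)).
In Python, from station import arm, optics gives the robot as it stands. The module is installed in compiled form; this text tells all that it offers.
- The arm moves only by the tool jog_arm, never from a script. Its argument "motion" is a list that holds one entry, the list of rows, each a list of 7 numbers: the shift along the tool's x, y, z in m, then the turn, a rotation vector about the tool's x, y, z in degrees, then the finger opening in m, from 0 to 0.0876. In form: [[[x, y, z, rx, ry, rz, grip], ...]]. A call has 1 to 8 rows; each row is the pose to reach, as a shift and turn from the pose measured when the call began, along the tool's axes at that moment; what a row does not reach only later rows make up. A row lasts 1/10 s, in which the tool goes at most 50 mm and 8.59 degrees, less where a joint would pass 70% of its speed; a pose out of reach is approached as far as the arm can. A call with a gripper value outside its range is refused whole. The fingers move at their own pace and stop on an object; "newtons" is the grip in N (left out, the last holds). Time passes only in rows, so rows that repeat a pose let the fingers close. It gives the time, the measured TCP pose, the force and the opening at its end, in the units of the state.
- arm.get_state(): the state, without advancing time (a new reading comes with each control period).
- optics.grab_frame(name): name is "side" or "top"; returns the picture (480x640x3 uint8, red, green, blue); there is no depth.
- optics.camera_model(name): a dict with "mtx" (3x3 intrinsics, pixels), "R" (3x3) and "t" (3): a world point X has camera coordinates R X + t. Camera axes: x right, y down, z forward; pixel columns grow to the right and rows downward; lengths in m; the calibration is good to about 2 mm. A picture is of the moment at which its call begins. camera_model takes no time and is no camera call.
- arm.job_done(): hands the job in, once; it reports no verdict.
The state is a dict: "t": time; "q": joint angles; "qd": joint speeds; "joint_efforts": joint torques, N m; "eef_pos": TCP position; "ee_rot": TCP orientation; "force": force on the tool from outside, world axes, zero at the start; "moment": the same for the moment, N m; "width": finger opening in m.
Only numpy, scipy, OpenCV 4.12 (cv2) and the standard library are available. Lean on these libraries where they do the work, as an engineer would, in place of code of your own. Each camera call takes 0.05 s, during which the arm holds its last target.

## Working session

There is one attempt and no reset: what is moved stays moved. The work goes in short steps, Python scripts to look and compute and a tool call to move; the robot and the scene stay as the last step left them, time stands still between calls to the robot, and variables do not carry over. Pictures are saved under pics/ and viewed, and the job is handed in when it is done.

Besides the shell and the picture viewer there is one more tool, called after "Call:" by a JSON object that holds its "api" and its "payload", one argument or row to a line. jog_arm: Moves the arm, as the interface text tells. Its arguments: {"type":"object","properties":{"motion":{"type":"array","items":{"type":"array","items":{"type":"array","items":{"type":"number"}}}},"newtons":{"type":"number"}},"required":["motion"]}

```bash
mkdir -p pics; ls; python3 - <<'E'
from station import arm, optics
import cv2,numpy as np
for n in("side","top"):
    f=optics.grab_frame(n); cv2.imwrite(f"pics/{n}0.png",f[:,:,::-1])
    m=optics.camera_model(n); print(n,m["mtx"],m["R"],m["t"], "C",-np.array(m["R"]).T@m["t"])
print(arm.get_state())
E
```

```text
pics
side [[523.49484089   0.         322.86270658]
 [  0.         523.49484089 247.59780944]
 [  0.           0.           1.        ]] [[ 0.94263144 -0.33379918  0.00490727]
 [-0.17029818 -0.49345243 -0.852938  ]
 [ 0.28713151  0.80317047 -0.52198917]] [-0.50913732  0.23294852  1.15604664] C [ 0.18766214 -0.98350313  0.80463294]
top [[471.12577539   0.         324.8016002 ]
 [  0.         471.12577539 225.93389207]
 [  0.           0.           1.        ]] [[ 7.75707086e-03 -9.99969836e-01  3.93896055e-04]
 [-9.98678242e-01 -7.76706520e-03 -5.08078953e-02]
 [ 5.08094222e-02  7.45025259e-07 -9.98708367e-01]] [0.06330849 0.54468626 1.25125472] C [0.4798997  0.06753626 1.27728799]
{'t': 0.1, 'q': array([ 1.63010044e+00,  3.59358253e-01,  1.11715760e-02, -2.62929615e-04,
       -1.22410611e+00, -2.88111732e-01]), 'qd': array([-0.00136932, -0.00086431,  0.00196475,  0.00037838, -0.00082869,
        0.00067003]), 'joint_efforts': array([-1.17384821e-03, -5.84163523e+01,  2.93753850e+01,  7.01552600e+00,
        1.01980040e-02, -5.04897287e-05]), 'eef_pos': array([0.15303965, 0.65702313, 0.24770595]), 'ee_rot': array([ 3.14008764e+00, -1.88244333e-04, -2.28897000e-01]), 'force': array([ 0.75809781,  0.49243278, -0.30184593]), 'moment': array([-0.00995695,  0.02726026,  0.08526855]), 'width': 0.08755445750925495}
```

View pics/side0.png

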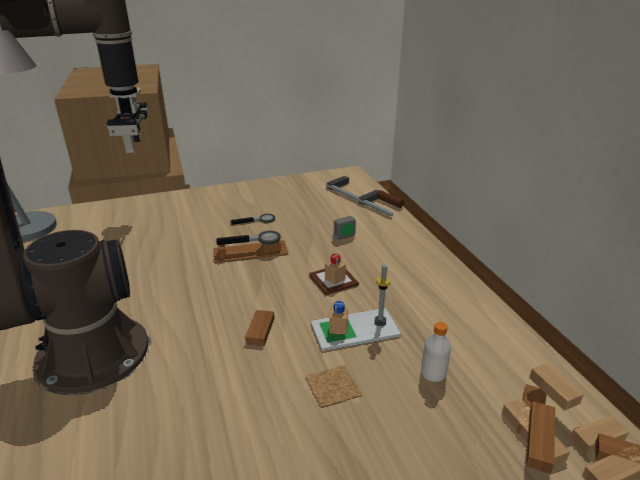

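View pics/top0.png

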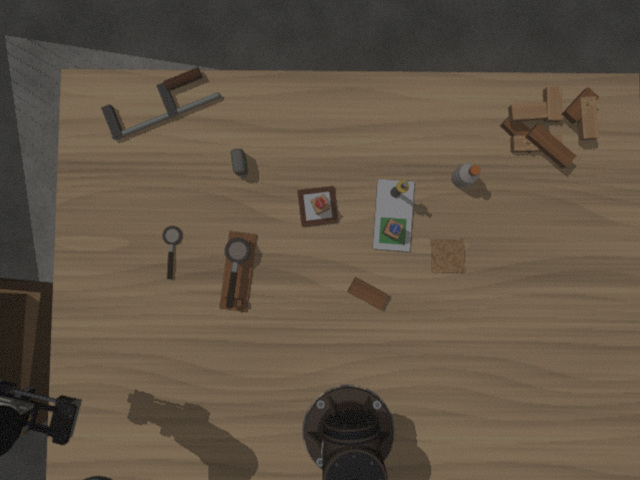

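Two loupes are visible: one on the wooden rest (top ~(237,252), side ~(268,237)) and a smaller one on the bench (top ~(172,236), side ~(266,218)). The one on the rest looks larger and is where the description puts it. I'll enlarge to confirm.

```bash
cat > h.py <<'E'
import numpy as np,cv2
from station import arm,optics
from scipy.spatial.transform import Rotation as Rn
M={n:{k:np.array(v) for k,v in optics.camera_model(n).items()} for n in("side","top")}
def ray(n,u,v):
    m=M[n]; d=m["R"].T@(np.linalg.inv(m["mtx"])@[u,v,1.]); return -m["R"].T@m["t"],d
def onz(n,u,v,z):
    C,d=ray(n,u,v); return C+d*(z-C[2])/d[2]
def tri(uvs,uvt):
    A=[];b=[]
    for n,p in(("side",uvs),("top",uvt)):
        C,d=ray(n,*p); d/=np.linalg.norm(d); P=np.eye(3)-np.outer(d,d); A.append(P);b.append(P@C)
    return np.linalg.lstsq(np.vstack(A),np.hstack(b),rcond=None)[0]
def proj(n,X):
    m=M[n]; c=m["mtx"]@(m["R"]@np.asarray(X)+m["t"]); return c[:2]/c[2]
def crop(im,x0,y0,x1,y1,s): return cv2.resize(im[y0:y1,x0:x1],None,fx=s,fy=s,interpolation=cv2.INTER_CUBIC)
def tcp():
    s=arm.get_state(); return s["eef_pos"],Rn.from_euler("xyz",s["ee_rot"]),s
def goto(p,yaw):
    "shift in tool axes and rotvec deg to pointing-down pose with yaw (rad); TCP at p"
    P,R,s=tcp(); T=Rn.from_euler("xyz",[np.pi,0,yaw])
    print("pos",P.round(4),"rot",s["ee_rot"].round(4),"w",round(s["width"],4),"t",s["t"])
    print("shift",R.inv().apply(np.array(p)-P).round(4),"rv",np.degrees((R.inv()*T).as_rotvec()).round(2))
E
python3 - <<'E'
from h import *
t=cv2.imread("pics/top0.png"); s=cv2.imread("pics/side0.png")
cv2.imwrite("pics/c1.png",crop(t,140,140,300,320,3.3))
cv2.imwrite("pics/c2.png",crop(t,280,170,480,320,4))
cv2.imwrite("pics/c3.png",crop(s,200,200,360,300,5))
cv2.imwrite("pics/c4.png",crop(s,290,240,450,360,5))
E
```

```text
(no output)
```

View pics/c1.png

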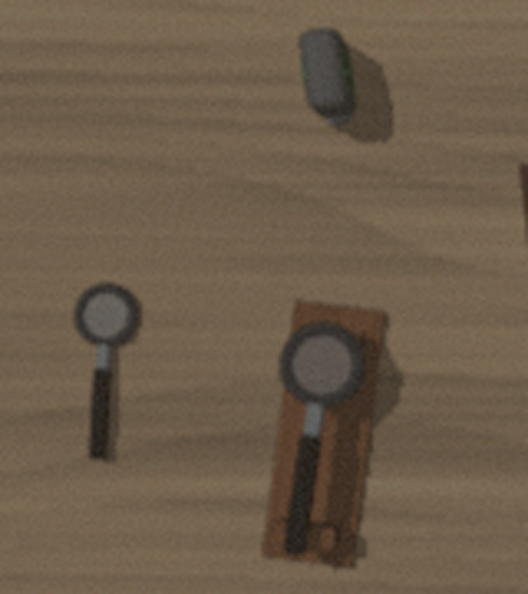

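View pics/c2.png

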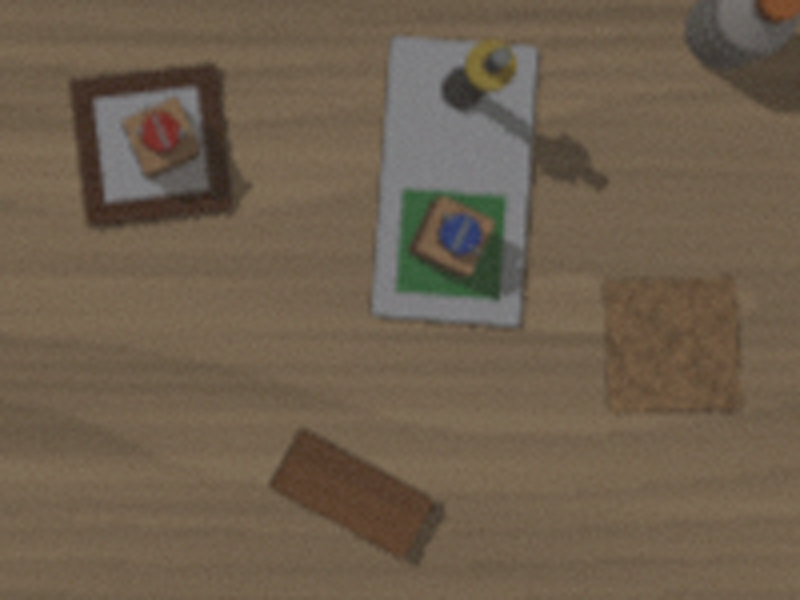

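View pics/c3.png

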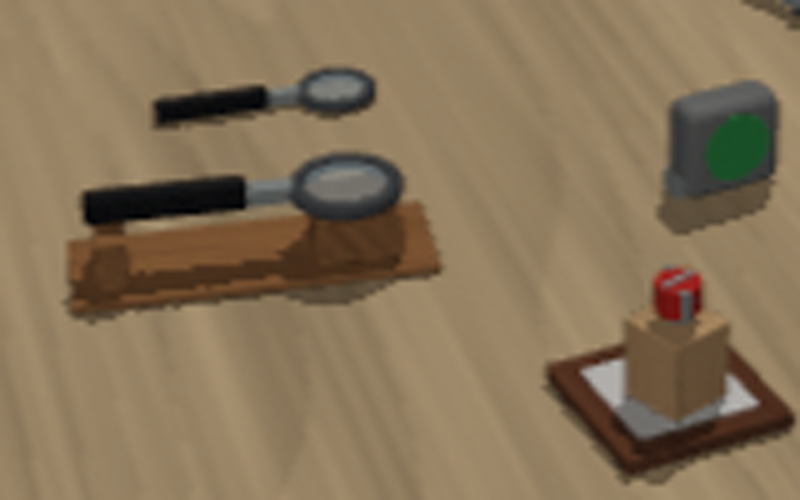

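View pics/c4.png

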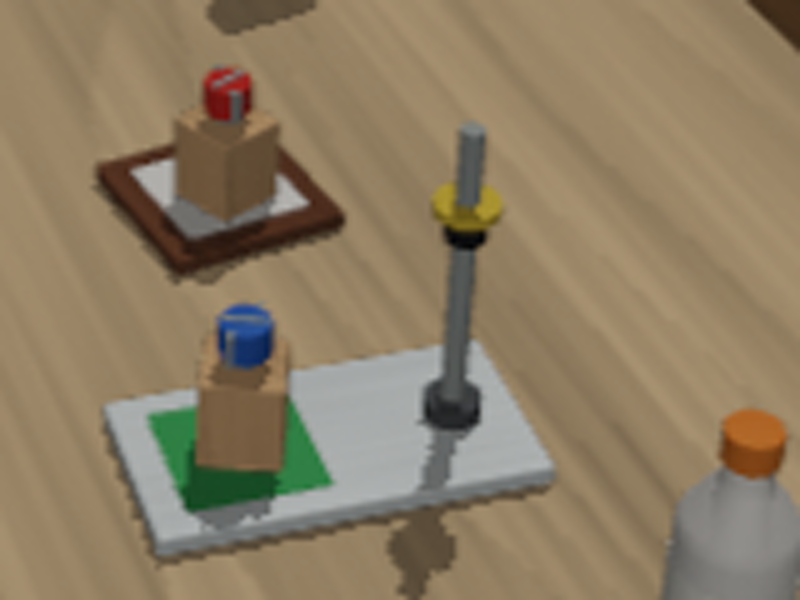

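Confirmed: the loupe on the rest has the larger rim (about 25 px across against 19 px) and sits on the rest, so it is the target. Next I measure everything with colour masks.

```bash
cat > m.py <<'E'
from h import *
def hsv(n,im): return cv2.cvtColor(im,cv2.COLOR_BGR2HSV)
def mask(im,lo,hi,roi):
    h=cv2.cvtColor(im,cv2.COLOR_BGR2HSV); m=cv2.inRange(h,np.array(lo),np.array(hi))
    o=np.zeros_like(m); x0,y0,x1,y1=roi; o[y0:y1,x0:x1]=m[y0:y1,x0:x1]; return o
def big(m):
    c,_=cv2.findContours(m,cv2.RETR_EXTERNAL,cv2.CHAIN_APPROX_NONE); return max(c,key=cv2.contourArea)
E
python3 - <<'E'
from m import *
t=cv2.imread("pics/top0.png"); s=cv2.imread("pics/side0.png")
T=cv2.cvtColor(t,cv2.COLOR_BGR2HSV)
for nm,p in dict(red=(319,203),blue=(395,228),yel=(399,188),green=(383,240),white=(306,210),alu=(390,205),bro=(302,200),wood=(340,250),cork=(448,256),block=(313,203),blockb=(386,226),rim=(237,240),lens=(237,251),hand=(232,288),rest=(245,285)).items(): print(nm,p,T[p[1],p[0]])
S=cv2.cvtColor(s,cv2.COLOR_BGR2HSV)
for nm,p in dict(red=(335,260),blue=(338,309),yel=(379,283),green=(330,330),rim=(262,243),hand=(232,240)).items(): print("s",nm,S[p[1],p[0]])
E
```

```text
red (319, 203) [  3 107 110]
blue (395, 228) [111  36  99]
yel (399, 188) [ 23 142 124]
green (383, 240) [ 62 100  94]
white (306, 210) [110   6 129]
alu (390, 205) [120   2 128]
bro (302, 200) [ 10 106  65]
wood (340, 250) [ 16  80 121]
cork (448, 256) [ 15 101 101]
block (313, 203) [ 16  81 116]
blockb (386, 226) [13 97 89]
rim (237, 240) [25 30 51]
lens (237, 251) [15 38 93]
hand (232, 288) [ 14 131  37]
rest (245, 285) [ 14 117  61]
s red [  1 213 110]
s blue [109 210 102]
s yel [ 24 193 128]
s green [ 15 116 112]
s rim [ 13 136  62]
s hand [90 20 13]
```

```bash
cat > meas.py <<'E'
from m import *
def rect(n,im,lo,hi,roi,z,nm):
    m=mask(im,lo,hi,roi); m=cv2.morphologyEx(m,cv2.MORPH_OPEN,np.ones((2,2),np.uint8)); c=np.vstack([k for k in cv2.findContours(m,cv2.RETR_EXTERNAL,cv2.CHAIN_APPROX_NONE)[0] if len(k)>8])
    w=np.array([onz(n,*p[0].astype(float),z)[:2]*1000 for p in c],np.float32)
    r=cv2.minAreaRect(w); print(nm,"ctr",np.round(r[0],1),"size",np.round(r[1],1),"ang",round(r[2],1)); return r
def disc(n,im,lo,hi,roi,lo2=None,hi2=None):
    m=mask(im,lo,hi,roi)
    if lo2: m|=mask(im,lo2,hi2,roi)
    c=big(m); h=cv2.convexHull(c); (u,v),r=cv2.minEnclosingCircle(h); x,y,w,hh=cv2.boundingRect(h); return (u,v),r,(x,y,w,hh)
E
python3 - <<'E'
from meas import *
t=cv2.imread("pics/top0.png"); s=cv2.imread("pics/side0.png")
g=rect("top",t,(50,50,30),(75,255,255),(370,200,420,260),.01,"green")
g=rect("side",s,(50,80,20),(75,255,255),(300,300,380,350),.01,"green side")
w=rect("top",t,(0,0,65),(180,40,255),(300,188,338,225),.01,"white")
p=rect("top",t,(0,0,75),(180,35,255),(370,175,418,255),.01,"plate")
c=rect("top",t,(13,90,60),(17,150,105),(428,235,468,276),.004,"cork")
wp=rect("top",t,(0,60,10),(12,200,85),(290,180,345,232),.01,"waitplate")
for nm,a in dict(red=((0,100,70),(6,255,255),(300,185,335,220),(172,100,70),(180,255,255)),blue=((100,80,50),(125,255,255),(375,215,410,245))).items():
    uv,r,b=disc("top",t,*a); print(nm,uv,r,b,onz("top",*uv,.082))
for nm,a in dict(red=((0,150,60),(6,255,255),(320,245,350,275),(172,150,60),(180,255,255)),blue=((100,120,40),(125,255,255),(325,295,350,320))).items():
    uv,r,b=disc("side",s,*a); print("side",nm,uv,r,b,onz("side",*uv,.070))
uy,r,b=disc("top",t,(20,90,70),(30,255,255),(385,170,415,205)); print(uy,r,b)
us,r,b=disc("side",s,(20,130,60),(30,255,255),(365,265,400,300)); print(us,r,b, tri((b[0]+b[2]/2-.5,b[1]+b[3]/2-.5),uy))
E
```

```text
green ctr [ 530.7 -116.8] size [67.9 68.2] ang 86.0
green side ctr [ 535.5 -118.7] size [69.6 67.9] ang 85.8
white ctr [596.3  85.2] size [71.9 72. ] ang 7.6
plate ctr [ 573.2 -120. ] size [101.1 190.7] ang 86.2
cork ctr [ 464.4 -266.6] size [89.6 87.1] ang 1.6
waitplate ctr [595.8  84.8] size [98.1 97.4] ang 6.5
red (319.96807861328125, 202.6702117919922) 4.782952785491943 (316, 198, 9, 10) [0.59993619 0.08030676 0.082     ]
blue (393.5, 227.5) 3.8079864978790283 (390, 224, 6, 8) [ 0.53808417 -0.10698837  0.082     ]
side red (334.9285583496094, 258.5) 5.36912727355957 (331, 254, 9, 10) [0.60329494 0.08542228 0.07      ]
side blue (338.5, 307.5) 5.700977325439453 (334, 304, 10, 9) [ 0.5384712  -0.10976558  0.07      ]
(401.8793029785156, 185.7413787841797) 6.534783363342285 (396, 180, 13, 13)
(383.0, 279.5) 7.017934322357178 (376, 277, 15, 9) [ 0.63922102 -0.12110308  0.12749224]
```

```bash
python3 - <<'E'
from meas import *
t=cv2.imread("pics/top0.png")
a=crop(t,300,183,340,223,10); b=crop(t,374,208,414,248,10)
cv2.imwrite("pics/d1.png",np.hstack([cv2.convertScaleAbs(a,alpha=1.6),cv2.convertScaleAbs(b,alpha=1.6)]))
print([proj("side",[.6355,-.1238,z]).round(1) for z in(.125,.13,.135)],[proj("top",[.6355,-.1238,z]).round(1) for z in(.125,.13,.135)])
# loupe
for nm,lo,hi in(("handle",(0,0,0),(180,255,40)),):
    m=mask(t,lo,hi,(222,255,242,312)); c=big(m)
    w=np.array([onz("top",*p[0].astype(float),.054)[:2]*1000 for p in c],np.float32); r=cv2.minAreaRect(w); print(nm,r)
h=cv2.cvtColor(t,cv2.COLOR_BGR2HSV)
m=mask(t,(0,0,0),(180,75,85),(215,230,258,272))
cv2.imwrite("pics/d2.png",np.hstack([cv2.convertScaleAbs(crop(t,210,225,266,315,6),alpha=1.6),cv2.cvtColor(crop(m,210,225,266,315,6),cv2.COLOR_GRAY2BGR)]))
E
```

```text
[array([381.7, 282.9]), array([381.8, 281.1]), array([381.9, 279.3])] [array([402.9, 187.2]), array([403.2, 186.9]), array([403.6, 186.6])]
handle ((349.7058410644531, 310.26641845703125), (13.514488220214844, 23.847658157348633), 82.8515625)
```

View pics/d1.png

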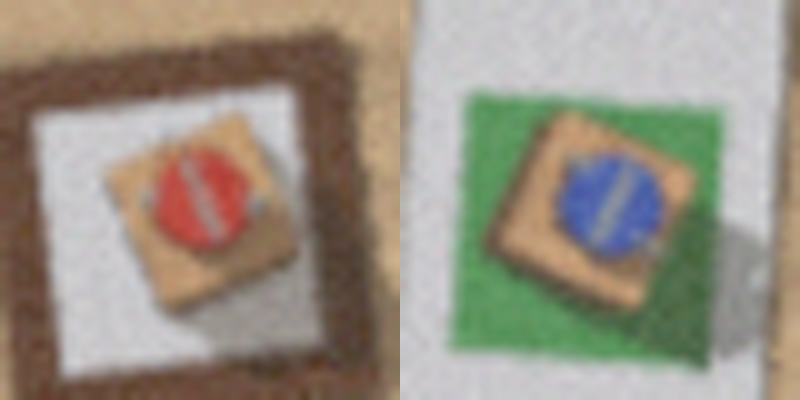

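View pics/d2.png

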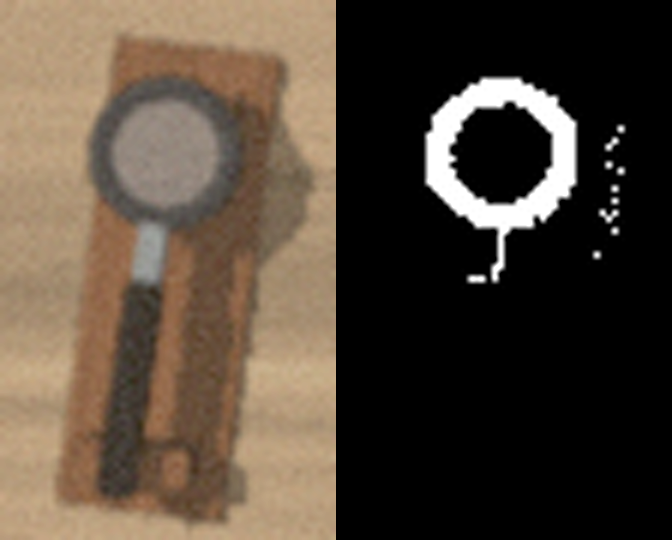

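```bash
python3 - <<'E'
from meas import *
def W(x,y,u0,v0,s,z): return onz("top",u0+(x+.5)/s-.5,v0+(y+.5)/s-.5,z)[:2]*1000
for nm,pts,hd,o in(("red",[(105,178),(238,112),(298,255),(172,308)],(203,200),(300,183)),("blue",[(158,108),(295,180),(235,308),(98,247)],(211,203),(374,208))):
    w=np.array([W(*p,*o,10,.058) for p in pts]); e=np.roll(w,-1,0)-w
    print(nm,"mean",w.mean(0).round(1),"head",W(*hd,*o,10,.082).round(1),"len",np.linalg.norm(e,axis=1).round(1),"ang",(np.degrees(np.arctan2(e[:,1],e[:,0]))%90).round(1))
L=W(165,150,210,225,6,.045); a=W(118,490,210,225,6,.054); b=W(143,285,210,225,6,.054)
print("lens",L,"hand",a,b,np.linalg.norm(L-a),"dir a->L",np.degrees(np.arctan2(*(L-a)[::-1])),"a->b",np.degrees(np.arctan2(*(b-a)[::-1])))
u=(L-a)/np.linalg.norm(L-a); print("grip",L-85*u)
# bystanders
t=cv2.imread("pics/top0.png")
rect("top",t,(0,60,10),(13,200,85),(345,270,395,315),.022,"offcut")
uv,r,b=disc("top",t,(3,150,60),(18,255,255),(462,158,488,185)); print("cap",onz("top",*uv,.13))
E
```

```text
red mean [599.2  80.8] head [600.2  80.6] len [38.6 40.4 35.5 38.1] ang [26.9 23.1 23.3 27.7]
blue mean [ 536.3 -109.7] head [ 537.2 -109.9] len [40.  36.7 38.7 39.4] ang [62.6 65.  66.4 66.8]
lens [478.95673941 296.18323287] hand [332.95758576 312.18904181] [420.76646474 302.99647482] 146.87388736189175 dir a->L -6.2563213038350645 a->b -5.976431084874627
grip [394.46297212 305.44623928]Traceback (most recent call last):
  File "<stdin>", line 11, in <module>
  File "meas.py", line 3, in rect
    m=mask(im,lo,hi,roi); m=cv2.morphologyEx(m,cv2.MORPH_OPEN,np.ones((2,2),np.uint8)); c=np.vstack([k for k in cv2.findContours(m,cv2.RETR_EXTERNAL,cv2.CHAIN_APPROX_NONE)[0] if len(k)>8])
                                                                                          ~~~~~~~~~^^^^^^^^^^^^^^^^^^^^^^^^^^^^^^^^^^^^^^^^^^^^^^^^^^^^^^^^^^^^^^^^^^^^^^^^^^^^^^^^^^^^^^^^^
    return _nx.concatenate(arrs, 0, dtype=dtype, casting=casting)
           ~~~~~~~~~~~~~~~^^^^^^^^^^^^^^^^^^^^^^^^^^^^^^^^^^^^^^^
ValueError: need at least one array to concatenate
```

```bash
python3 - <<'E'
from h import *
goto([.5375,-.110,.20],np.radians(-24.8))
goto([.5375,-.110,.044],np.radians(-24.8))
E
```

```text
pos [0.153  0.657  0.2477] rot [ 3.1401e+00 -2.0000e-04 -2.2890e-01] w 0.0876 t 0.1
shift [0.5485 0.6597 0.0488] rv [ 0.08 -0.02 11.69]
pos [0.153  0.657  0.2477] rot [ 3.1401e+00 -2.0000e-04 -2.2890e-01] w 0.0876 t 0.1
shift [0.5484 0.6595 0.2048] rv [ 0.08 -0.02 11.69]
```

Call:
{"api": "jog_arm", "payload": {
  "motion": [
    [[0.03,0.035,0,0,0,0,0.0876],[0.06,0.07,0,0,0,2,0.0876],[0.09,0.105,0,0,0,4,0.0876],[0.12,0.14,0,0,0,6,0.0876],[0.15,0.175,0,0,0,8,0.0876],[0.18,0.21,0,0,0,10,0.0876],[0.21,0.245,0,0,0,11.7,0.0876],[0.24,0.28,0,0,0,11.7,0.0876]]
  ]
}}

```text
t: 0.9
eef_pos: [0.3236, 0.3279, 0.2481]
ee_rot: [3.14, -0.0, -0.434]
force: [0.6, 0.1, -0.3]
width: 0.0875
```

```bash
python3 - <<'E'
from h import *
goto([.5375,-.110,.20],np.radians(-24.8))
E
```

```text
pos [0.3236 0.3279 0.2481] rot [ 3.1401e+00 -4.0000e-04 -4.3370e-01] w 0.0875 t 0.9
shift [0.3782 0.3074 0.0487] rv [ 0.08 -0.02 -0.05]
```

Call:
{"api": "jog_arm", "payload": {
  "motion": [
    [[0.038,0.031,0,0,0,0,0.0876],[0.076,0.061,0,0,0,0,0.0876],[0.114,0.092,0,0,0,0,0.0876],[0.151,0.123,0,0,0,0,0.0876],[0.189,0.154,0,0,0,0,0.0876],[0.227,0.184,0,0,0,0,0.0876],[0.265,0.215,0,0,0,0,0.0876],[0.303,0.246,0,0,0,0,0.0876]]
  ]
}}

```text
t: 1.7
eef_pos: [0.4955, -0.0247, 0.2486]
ee_rot: [3.14, -0.0, -0.434]
force: [0.9, 0.6, 0.6]
width: 0.0874
```

```bash
python3 - <<'E'
from h import *
goto([.5375,-.110,.20],np.radians(-24.8))
E
```

```text
pos [ 0.4955 -0.0247  0.2486] rot [ 3.1404e+00 -4.0000e-04 -4.3370e-01] w 0.0874 t 1.7
shift [0.074  0.0597 0.0487] rv [ 0.07 -0.02 -0.05]
```

Call:
{"api": "jog_arm", "payload": {
  "motion": [
    [[0.037,0.03,0,0,0,0,0.0876],[0.074,0.0597,0,0,0,0,0.0876],[0.074,0.0597,0.04,0,0,0,0.0876],[0.074,0.0597,0.08,0,0,0,0.0876],[0.074,0.0597,0.12,0,0,0,0.0876],[0.074,0.0597,0.12,0,0,0,0.0876],[0.074,0.0597,0.12,0,0,0,0.0876]]
  ]
}}

```text
t: 2.4
eef_pos: [0.5376, -0.1103, 0.129]
ee_rot: [3.139, 0.001, -0.433]
force: [0.4, -0.2, 1.8]
width: 0.0873
```

```bash
python3 - <<'E'
from h import *
goto([.5375,-.110,.044],np.radians(-24.8))
t=optics.grab_frame("top")[:,:,::-1].copy();s=optics.grab_frame("side")[:,:,::-1].copy()
cv2.imwrite("pics/e1.png",np.hstack([crop(t,350,170,450,270,4),crop(s,290,250,390,350,4)]))
for n in("top","side"): print(n,proj(n,[.5375,-.11,.11]))
E
```

```text
pos [ 0.5376 -0.1103  0.129 ] rot [ 3.139e+00  6.000e-04 -4.332e-01] w 0.0873 t 2.4
shift [-0.0001 -0.0005  0.085 ] rv [ 0.15  0.03 -0.02]
top [396.36212393 227.20863514]
side [338.49851854 293.38844155]
```

View pics/e1.png

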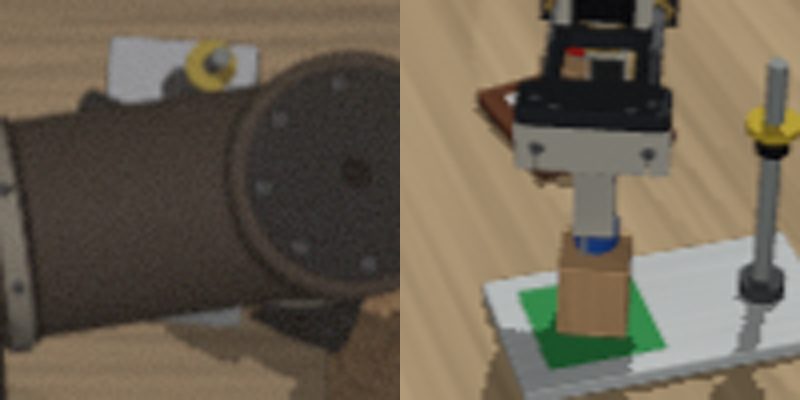

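Call:
{"api": "jog_arm", "payload": {
  "motion": [
    [[0,0,0.03,0,0,0,0.0876],[0,0,0.06,0,0,0,0.0876],[0,0,0.085,0,0,0,0.0876],[0,0,0.085,0,0,0,0.0876],[0,0,0.085,0,0,0,0.07]]
  ],
  "newtons": 20
}}

```text
t: 3.0
eef_pos: [0.5406, -0.1099, 0.0477]
ee_rot: [-3.141, -0.005, -0.432]
force: [0.7, -0.0, 0.6]
width: 0.0837
```

Call:
{"api": "jog_arm", "payload": {
  "motion": [
    [[0,0,0,0,0,0,0.05],[0,0,0,0,0,0,0.03],[0,0,0,0,0,0,0.02],[0,0,0,0,0,0,0.02],[0,0,0,0,0,0,0.02],[0,0,0,0,0,0,0.02]]
  ],
  "newtons": 20
}}

```text
t: 3.6
eef_pos: [0.5404, -0.1102, 0.0479]
ee_rot: [-3.141, -0.005, -0.432]
force: [-2.3, -2.0, 3.8]
width: 0.0401
```

```bash
python3 - <<'E'
from h import *
goto([.4665,-.2666,.14],np.radians(-24.8))
E
```

```text
pos [ 0.5404 -0.1102  0.0479] rot [-3.1414 -0.005  -0.4319] w 0.0401 t 3.6
shift [-0.0011  0.173  -0.0921] rv [-0.01 -0.28  0.05]
```

Call:
{"api": "jog_arm", "payload": {
  "motion": [
    [[0,0,-0.03,0,0,0,0.02],[0,0,-0.06,0,-0.28,0,0.02],[0,0.02,-0.08,0,-0.28,0,0.02],[0,0.06,-0.08,0,-0.28,0,0.02],[0,0.1,-0.08,0,-0.28,0,0.02],[0,0.14,-0.08,0,-0.28,0,0.02],[-0.001,0.173,-0.08,0,-0.28,0,0.02],[-0.001,0.173,-0.08,0,-0.28,0,0.02]]
  ]
}}

```text
t: 4.4
eef_pos: [0.4642, -0.269, 0.1272]
ee_rot: [3.141, 0.002, -0.436]
force: [0.2, 1.5, -3.0]
width: 0.0392
```

```bash
python3 - <<'E'
from h import *
goto([.4665,-.2666,.043],np.radians(-24.8))
E
```

```text
pos [ 0.4642 -0.269   0.1272] rot [ 3.1415e+00  1.9000e-03 -4.3560e-01] w 0.0392 t 4.4
shift [ 0.0012 -0.0032  0.0842] rv [ 0.01  0.11 -0.16]
```

Call:
{"api": "jog_arm", "payload": {
  "motion": [
    [[0.001,-0.003,0.03,0,0,0,0.02],[0.001,-0.003,0.06,0,0,0,0.02],[0.001,-0.003,0.075,0,0,0,0.02],[0.001,-0.003,0.075,0,0,0,0.02],[0.001,-0.003,0.075,0,0,0,0.02]]
  ]
}}

```text
t: 4.9
eef_pos: [0.4665, -0.2665, 0.0522]
ee_rot: [3.141, 0.003, -0.435]
force: [-0.0, -0.1, -2.9]
width: 0.0398
```

```bash
python3 - <<'E'
from h import *
goto([.4665,-.2666,.0425],np.radians(-24.8))
s=optics.grab_frame("side")[:,:,::-1].copy()
cv2.imwrite("pics/e2.png",crop(s,280,320,400,420,5))
E
```

```text
pos [ 0.4665 -0.2665  0.0522] rot [ 3.1411e+00  2.6000e-03 -4.3510e-01] w 0.0398 t 4.9
shift [0.0001 0.0001 0.0097] rv [ 0.03  0.15 -0.13]
```

View pics/e2.png

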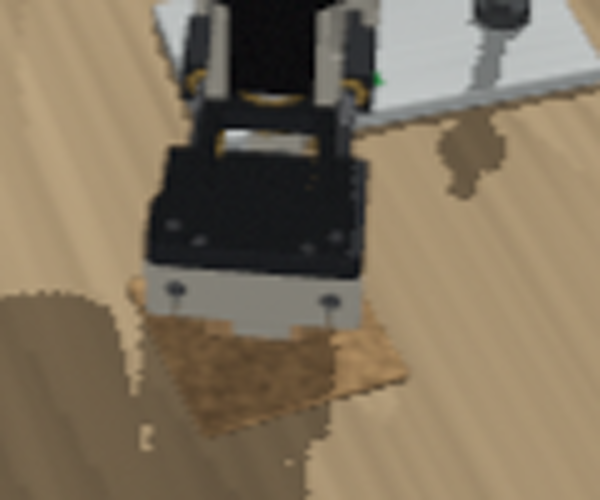

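Call:
{"api": "jog_arm", "payload": {
  "motion": [
    [[0,0,0.005,0,0,0,0.02],[0,0,0.009,0,0,0,0.02],[0,0,0.009,0,0,0,0.02],[0,0,0.009,0,0,0,0.02]]
  ]
}}

```text
t: 5.35
eef_pos: [0.467, -0.2666, 0.0439]
ee_rot: [3.142, 0.001, -0.435]
force: [-0.1, -0.1, -1.6]
width: 0.0401
```

Call:
{"api": "jog_arm", "payload": {
  "motion": [
    [[0,0,0.001,0,0,0,0.02],[0,0,0.002,0,0,0,0.02],[0,0,0.002,0,0,0,0.02]]
  ]
}}

```text
t: 5.65
eef_pos: [0.4671, -0.2666, 0.042]
ee_rot: [3.142, 0.001, -0.435]
force: [-0.8, 0.8, -1.8]
width: 0.0399
```

Call:
{"api": "jog_arm", "payload": {
  "motion": [
    [[0,0,0.001,0,0,0,0.02],[0,0,0.0015,0,0,0,0.02],[0,0,0.0015,0,0,0,0.02]]
  ]
}}

```text
t: 5.95
eef_pos: [0.4671, -0.2666, 0.0419]
ee_rot: [3.141, 0.0, -0.435]
force: [-4.7, 4.8, 15.1]
width: 0.0402
```

Call:
{"api": "jog_arm", "payload": {
  "motion": [
    [[0,0,0,0,0,0,0.03],[0,0,0,0,0,0,0.05],[0,0,0,0,0,0,0.07],[0,0,0,0,0,0,0.0876],[0,0,0,0,0,0,0.0876]]
  ]
}}

```text
t: 6.45
eef_pos: [0.4671, -0.2666, 0.0418]
ee_rot: [3.141, 0.0, -0.434]
force: [0.1, 0.5, 0.2]
width: 0.066
```

Call:
{"api": "jog_arm", "payload": {
  "motion": [
    [[0,0,-0.03,0,0,0,0.0876],[0,0,-0.07,0,0,0,0.0876],[0,0,-0.12,0,0,0,0.0876],[0,0,-0.16,0,0,0,0.0876],[0,0,-0.19,0,0,0,0.0876]]
  ]
}}

```text
t: 6.95
eef_pos: [0.4678, -0.2669, 0.235]
ee_rot: [-3.141, -0.003, -0.434]
force: [0.9, 0.2, -0.0]
width: 0.0875
```

```bash
python3 - <<'E'
from h import *
goto([.601,.081,.24],np.radians(25.2))
E
```

```text
pos [ 0.4678 -0.2669  0.235 ] rot [-3.1414e+00 -2.8000e-03 -4.3430e-01] w 0.0875 t 6.95
shift [-0.0255 -0.3717 -0.005 ] rv [  0.06  -0.15 -50.08]
```

Call:
{"api": "jog_arm", "payload": {
  "motion": [
    [[-0.003,-0.045,0,0,0,-7,0.0876],[-0.006,-0.09,0,0,0,-14,0.0876],[-0.01,-0.135,0,0,0,-21,0.0876],[-0.013,-0.18,0,0,0,-28,0.0876],[-0.016,-0.225,0,0,0,-35,0.0876],[-0.02,-0.27,0,0,0,-42,0.0876],[-0.023,-0.315,0,0,0,-50,0.0876],[-0.0255,-0.36,0,0,0,-50,0.0876]]
  ]
}}

```text
t: 7.75
eef_pos: [0.5963, 0.0723, 0.235]
ee_rot: [3.14, -0.002, 0.443]
force: [1.3, -1.5, -0.1]
width: 0.0873
```

```bash
python3 - <<'E'
from meas import *
goto([.601,.081,.13],np.radians(25.2))
t=optics.grab_frame("top")[:,:,::-1].copy()
cv2.imwrite("pics/f1.png",t)
uv,r,b=disc("top",t,(100,80,50),(125,255,255),(425,235,475,280)); print("blue",uv,r,onz("top",*uv,.076))
cv2.imwrite("pics/f2.png",cv2.convertScaleAbs(crop(t,420,230,480,290,10),alpha=1.6))
E
```

```text
pos [0.5963 0.0723 0.235 ] rot [ 3.1397e+00 -2.0000e-03  4.4350e-01] w 0.0873 t 7.75
shift [ 0.0077 -0.006   0.105 ] rv [ 0.11 -0.11  0.21]
blue (453.0, 256.5) 4.031229019165039 [ 0.46566393 -0.25932151  0.076     ]
```

View pics/f2.png

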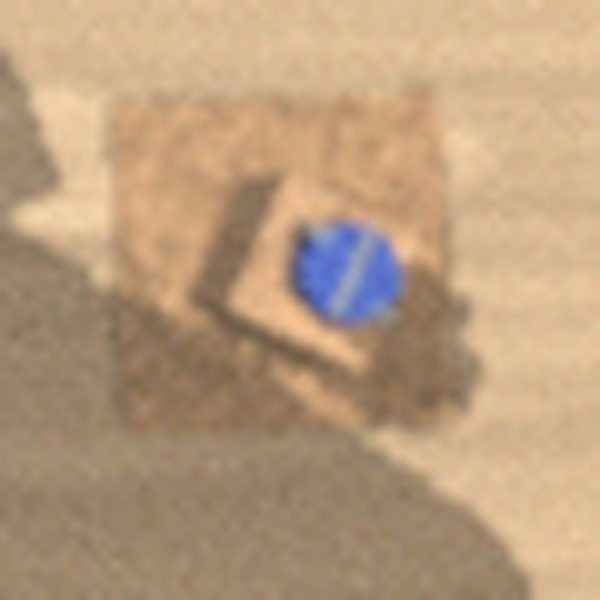

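```bash
python3 - <<'E'
from meas import *
p=onz("top",454.25,256.75,.076)[:2]*1000; print(p)
d=p-[467.1,-266.6]; a=np.radians(-24.9); print("off toolx",d@[np.cos(a),np.sin(a)],"jaw",d@[-np.sin(a),np.cos(a)])
E
```

```text
[ 465.05358046 -262.49906723]
off toolx -3.582832157718486 jaw 2.8581106027197736
```

```bash
python3 - <<'E'
from h import *
goto([.5995,.079,.044],np.radians(25.2))
E
```

```text
pos [0.599  0.0772 0.2345] rot [ 3.1396 -0.0035  0.4421] w 0.0877 t 7.8
shift [ 0.0005 -0.0018  0.1905] rv [ 0.11 -0.2   0.13]
```

Call:
{"api": "jog_arm", "payload": {
  "motion": [
    [[0.0005,-0.002,0.04,0,-0.2,0,0.0876],[0.0005,-0.002,0.08,0,-0.2,0,0.0876],[0.0005,-0.002,0.12,0,-0.2,0,0.0876],[0.0005,-0.002,0.15,0,-0.2,0,0.0876],[0.0005,-0.002,0.175,0,-0.2,0,0.0876],[0.0005,-0.002,0.19,0,-0.2,0,0.0876],[0.0005,-0.002,0.19,0,-0.2,0,0.0876],[0.0005,-0.002,0.19,0,-0.2,0,0.0876]]
  ]
}}

```text
t: 8.6
eef_pos: [0.5996, 0.0791, 0.0446]
ee_rot: [3.139, 0.0, 0.442]
force: [0.1, 0.5, 1.3]
width: 0.0871
```

```bash
python3 - <<'E'
from h import *
goto([.5995,.079,.045],np.radians(25.2))
s=optics.grab_frame("side")[:,:,::-1].copy()
cv2.imwrite("pics/g1.png",crop(s,280,210,400,310,5))
E
```

```text
pos [0.5996 0.0791 0.0446] rot [3.1394e+00 5.0000e-04 4.4230e-01] w 0.0871 t 8.6
shift [-0.0001  0.0001 -0.0004] rv [0.13 0.03 0.14]
```

View pics/g1.png

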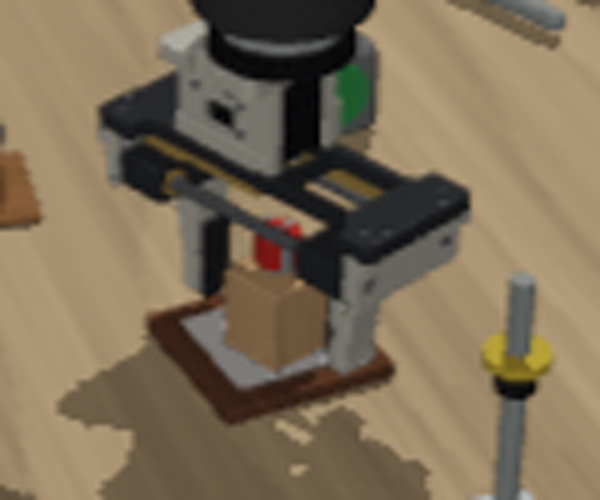

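Call:
{"api": "jog_arm", "payload": {
  "motion": [
    [[0,0,0,0,0,0,0.06],[0,0,0,0,0,0,0.04],[0,0,0,0,0,0,0.03],[0,0,0,0,0,0,0.02],[0,0,0,0,0,0,0.02],[0,0,0,0,0,0,0.02],[0,0,0,0,0,0,0.02],[0,0,0,0,0,0,0.02]]
  ],
  "newtons": 20
}}

```text
t: 9.45
eef_pos: [0.6, 0.0793, 0.0453]
ee_rot: [3.139, -0.001, 0.442]
force: [-0.8, 0.5, 0.7]
width: 0.0398
```

```bash
python3 - <<'E'
from h import *
goto([.531,-.118,.14],np.radians(-3.8))
E
```

```text
pos [0.6    0.0793 0.0453] rot [ 3.1393e+00 -9.0000e-04  4.4240e-01] w 0.0398 t 9.45
shift [-0.1467  0.149  -0.0945] rv [ 0.11 -0.09 29.15]
```

Call:
{"api": "jog_arm", "payload": {
  "motion": [
    [[0,0,-0.03,0,0,0,0.02],[0,0,-0.07,0,0,0,0.02],[0,0,-0.12,0,0,5,0.02],[-0.025,0.025,-0.155,0,0,10,0.02],[-0.055,0.056,-0.175,0,0,15,0.02],[-0.085,0.086,-0.175,0,0,20,0.02],[-0.115,0.117,-0.175,0,0,25,0.02],[-0.147,0.149,-0.175,0,0,29.1,0.02]]
  ]
}}

```text
t: 10.25
eef_pos: [0.5296, -0.1192, 0.2205]
ee_rot: [3.14, -0.002, -0.068]
force: [0.8, -0.0, -1.5]
width: 0.04
```

Call:
{"api": "jog_arm", "payload": {
  "motion": [
    [[0,0,0,0,0,0,0.02],[0,0,0,0,0,0,0.02]]
  ]
}}

```text
t: 10.45
eef_pos: [0.5289, -0.1202, 0.2204]
ee_rot: [3.141, -0.002, -0.071]
force: [-0.0, -0.2, -1.5]
width: 0.04
```

```bash
python3 - <<'E'
from h import *
goto([.5315,-.1185,.07],np.radians(-3.8))
E
```

```text
pos [ 0.5289 -0.1202  0.2204] rot [ 3.1407e+00 -1.9000e-03 -7.0700e-02] w 0.04 t 10.45
shift [ 0.0022 -0.002   0.1504] rv [ 0.05 -0.11 -0.25]
```

Call:
{"api": "jog_arm", "payload": {
  "motion": [
    [[0.002,-0.002,0.04,0,0,0,0.02],[0.002,-0.002,0.08,0,0,0,0.02],[0.002,-0.002,0.12,0,0,0,0.02],[0.002,-0.002,0.15,0,0,0,0.02],[0.002,-0.002,0.164,0,0,0,0.02],[0.002,-0.002,0.164,0,0,0,0.02],[0.002,-0.002,0.164,0,0,0,0.02]]
  ]
}}

```text
t: 11.15
eef_pos: [0.532, -0.1178, 0.0565]
ee_rot: [3.14, -0.002, -0.069]
force: [1.2, -0.7, -1.2]
width: 0.0402
```

```bash
python3 - <<'E'
from h import *
goto([.5315,-.1185,.0455],np.radians(-3.8))
s=optics.grab_frame("side")[:,:,::-1].copy()
cv2.imwrite("pics/i1.png",crop(s,290,270,410,360,6))
E
```

```text
pos [ 0.532  -0.1178  0.0565] rot [ 3.1403e+00 -1.6000e-03 -6.9000e-02] w 0.0402 t 11.15
shift [-0.0005  0.0007  0.011 ] rv [ 0.07 -0.09 -0.15]
```

View pics/i1.png

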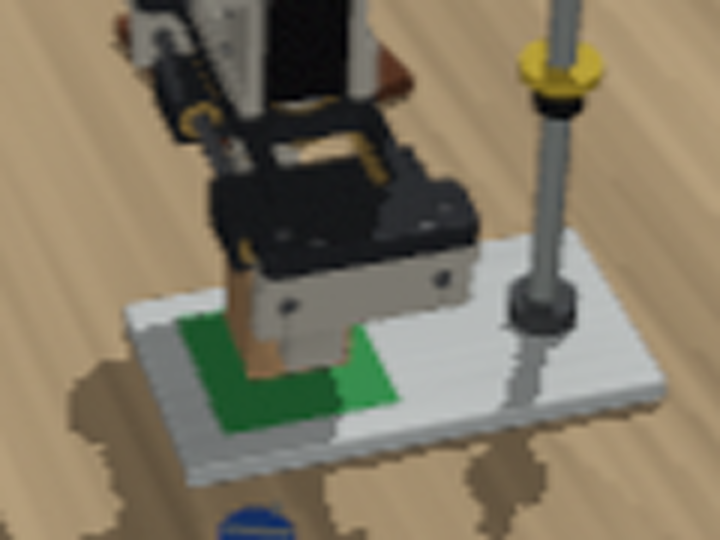

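```bash
python3 - <<'E'
from h import *
def W(x,y,z): return onz("side",290+(x+.5)/6-.5,270+(y+.5)/6-.5,z)[:2]*1000
for p in((225,433),(400,400),(180,318)): print("pad",p,W(*p,.01))
for p in((250,377),(350,361)): print("blk",p,W(*p,.0212))
for p in((187,487),(665,383),(125,308),(570,230)): print("plate",W(*p,.01))
E
```

```text
pad (225, 433) [ 498.41024009 -146.06822963]
pad (400, 400) [ 567.50413441 -150.4597601 ]
pad (180, 318) [504.47294273 -77.37853097]
blk (250, 377) [ 513.61423672 -131.51433467]
blk (350, 361) [ 552.75091374 -135.36058407]
plate [ 475.27683257 -169.05406704]
plate [ 667.09652515 -174.76189489]
plate [485.99896641 -64.47921696]
plate [673.20399836 -76.96448451]
```

Call:
{"api": "jog_arm", "payload": {
  "motion": [
    [[0.001,0,0.005,0,0,0,0.02],[0.001,0,0.01,0,0,0,0.02],[0.001,0,0.011,0,0,0,0.02],[0.001,0,0.011,0,0,0,0.02]]
  ]
}}

```text
t: 11.6
eef_pos: [0.5333, -0.118, 0.0462]
ee_rot: [3.141, -0.003, -0.069]
force: [-0.5, -0.3, -1.4]
width: 0.0399
```

Call:
{"api": "jog_arm", "payload": {
  "motion": [
    [[0,0,0.0005,0,0,0,0.02],[0,0,0.001,0,0,0,0.02]]
  ]
}}

```text
t: 11.8
eef_pos: [0.5334, -0.1181, 0.0453]
ee_rot: [3.141, -0.003, -0.069]
force: [-0.2, -0.2, -1.9]
width: 0.04
```

Call:
{"api": "jog_arm", "payload": {
  "motion": [
    [[0,0,0.001,0,0,0,0.02],[0,0,0.001,0,0,0,0.02]]
  ]
}}

```text
t: 12.0
eef_pos: [0.5335, -0.1181, 0.0452]
ee_rot: [3.141, -0.004, -0.069]
force: [-3.4, 1.7, 8.6]
width: 0.04
```

Contact. Release and rise.

Call:
{"api": "jog_arm", "payload": {
  "motion": [
    [[0,0,0,0,0,0,0.03],[0,0,0,0,0,0,0.05],[0,0,0,0,0,0,0.07],[0,0,0,0,0,0,0.0876],[0,0,0,0,0,0,0.0876]]
  ]
}}

```text
t: 12.5
eef_pos: [0.5335, -0.1181, 0.0451]
ee_rot: [3.141, -0.004, -0.069]
force: [-0.1, -0.1, 0.2]
width: 0.0666
```

Call:
{"api": "jog_arm", "payload": {
  "motion": [
    [[0,0,-0.03,0,0,0,0.0876],[0,0,-0.07,0,0,0,0.0876],[0,0,-0.12,0,0,0,0.0876],[0,0,-0.165,0,0,0,0.0876],[0,0,-0.19,0,0,0,0.0876],[0,0,-0.19,0,0,0,0.0876]]
  ]
}}

```text
t: 13.1
eef_pos: [0.5349, -0.1179, 0.2397]
ee_rot: [3.141, -0.011, -0.069]
force: [0.9, 0.1, -0.1]
width: 0.0875
```

```bash
python3 - <<'E'
from h import *
goto([.464,-.2655,.235],np.radians(-24.8))
E
```

```text
pos [ 0.5349 -0.1179  0.2397] rot [ 3.1412 -0.0114 -0.0688] w 0.0875 t 13.1
shift [-0.0607  0.1521  0.0041] rv [-0.1  -0.65 20.86]
```

Call:
{"api": "jog_arm", "payload": {
  "motion": [
    [[-0.015,0.038,0,0,-0.5,5,0.0876],[-0.03,0.076,0,0,-0.6,10,0.0876],[-0.045,0.114,0,0,-0.6,15,0.0876],[-0.0607,0.152,0,0,-0.6,20.9,0.0876],[-0.0607,0.152,0,0,-0.6,20.9,0.0876],[-0.0607,0.152,0,0,-0.6,20.9,0.0876]]
  ]
}}

```text
t: 13.7
eef_pos: [0.4631, -0.2661, 0.2383]
ee_rot: [-3.14, 0.001, -0.435]
force: [0.2, 0.6, 0.4]
width: 0.0875
```

```bash
python3 - <<'E'
from meas import *
goto([.464,-.2655,.038],np.radians(-24.8))
t=optics.grab_frame("top")[:,:,::-1].copy();s=optics.grab_frame("side")[:,:,::-1].copy()
cv2.imwrite("pics/j1.png",t)
cv2.imwrite("pics/j2.png",np.hstack([cv2.convertScaleAbs(crop(t,370,200,420,260,8),alpha=1.6),crop(s,310,290,360,350,8)]))
E
```

```text
pos [ 0.4631 -0.2661  0.2383] rot [-3.1399e+00  6.0000e-04 -4.3520e-01] w 0.0875 t 13.7
shift [ 0.0007 -0.0005  0.2003] rv [-0.1   0.03 -0.13]
```

View pics/j2.png

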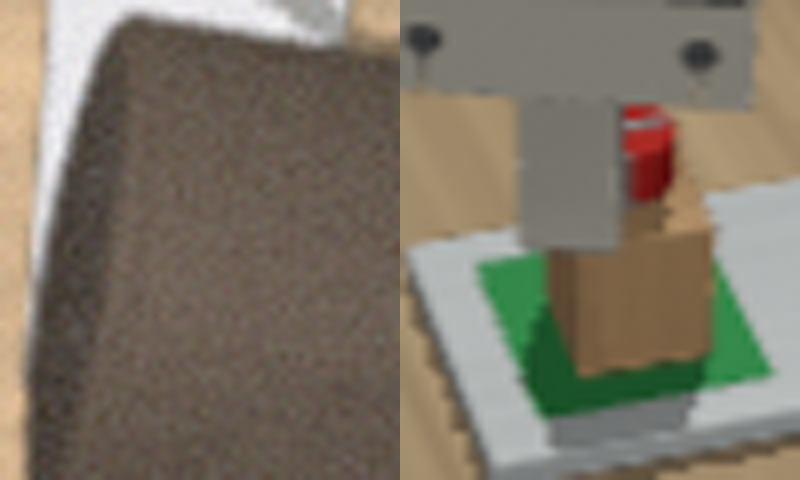

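```bash
python3 - <<'E'
from h import *
def W(x,y,z): return onz("side",310+(x-400+.5)/8-.5,290+(y+.5)/8-.5,z)[:2]*1000
P=[W(*p,.01) for p in((545,418),(772,372),(478,265))]
c=(P[1]+P[2])/2; print(P,"ctr",c)
B=[W(*p,.01) for p in((580,376),(710,357))]; a=np.radians(-3.8); print(B,"blk ctr",np.mean(B,0)+20*np.array([-np.sin(a),np.cos(a)]))
E
```

```text
[array([ 499.62193002, -146.709984  ]), array([ 567.34726851, -149.72611068]), array([503.74505887, -77.52888718])] ctr [ 535.54616369 -113.62749893]
[array([ 515.06518258, -133.35201325]), array([ 553.05692331, -137.93151628])] blk ctr [ 535.38653095 -115.6857354 ]
```

Call:
{"api": "jog_arm", "payload": {
  "motion": [
    [[0.001,0,0.04,0,0,0,0.0876],[0.001,0,0.08,0,0,0,0.0876],[0.001,0,0.12,0,0,0,0.0876],[0.001,0,0.155,0,0,0,0.0876],[0.001,0,0.18,0,0,0,0.0876],[0.001,0,0.1965,0,0,0,0.0876],[0.001,0,0.1965,0,0,0,0.0876],[0.001,0,0.1965,0,0,0,0.07]]
  ]
}}

```text
t: 14.6
eef_pos: [0.4657, -0.2644, 0.0422]
ee_rot: [-3.14, 0.001, -0.431]
force: [0.5, 0.5, 0.8]
width: 0.0839
```

Call:
{"api": "jog_arm", "payload": {
  "motion": [
    [[0,0,0,0,0,0,0.05],[0,0,0,0,0,0,0.03],[0,0,0,0,0,0,0.02],[0,0,0,0,0,0,0.02],[0,0,0,0,0,0,0.02],[0,0,0,0,0,0,0.02]]
  ],
  "newtons": 20
}}

```text
t: 15.2
eef_pos: [0.4656, -0.2646, 0.0425]
ee_rot: [-3.14, 0.0, -0.431]
force: [-0.7, 0.9, 3.2]
width: 0.0395
```

```bash
python3 - <<'E'
from h import *
goto([.597,.0835,.235],np.radians(7))
E
```

```text
pos [ 0.4656 -0.2646  0.0425] rot [-3.1403e+00  4.0000e-04 -4.3070e-01] w 0.0395 t 15.2
shift [-0.026  -0.3714 -0.192 ] rv [ -0.08   0.   -31.68]
```

Call:
{"api": "jog_arm", "payload": {
  "motion": [
    [[0,0,-0.03,0,0,0,0.02],[0,0,-0.075,0,0,0,0.02],[0,0,-0.12,0,0,0,0.02],[0,-0.01,-0.165,0,0,0,0.02],[-0.003,-0.04,-0.192,0,0,-5,0.02],[-0.006,-0.085,-0.192,0,0,-10,0.02],[-0.009,-0.13,-0.192,0,0,-15,0.02],[-0.012,-0.175,-0.192,0,0,-20,0.02]]
  ]
}}

```text
t: 16.0
eef_pos: [0.5276, -0.0993, 0.2347]
ee_rot: [-3.14, -0.0, -0.079]
force: [1.0, 0.1, -3.2]
width: 0.0403
```

```bash
python3 - <<'E'
from h import *
goto([.597,.0835,.235],np.radians(7))
E
```

```text
pos [ 0.5276 -0.0993  0.2347] rot [-3.1397e+00 -2.0000e-04 -7.9000e-02] w 0.0403 t 16.0
shift [ 5.480e-02 -1.877e-01  1.000e-04] rv [ -0.11  -0.02 -11.52]
```

Call:
{"api": "jog_arm", "payload": {
  "motion": [
    [[0.013,-0.045,0,0,0,-4,0.02],[0.026,-0.09,0,0,0,-8,0.02],[0.039,-0.135,0,0,0,-11.5,0.02],[0.052,-0.175,0,0,0,-11.5,0.02],[0.055,-0.188,0,0,0,-11.5,0.02],[0.055,-0.188,0.03,0,0,-11.5,0.02],[0.055,-0.188,0.06,0,0,-11.5,0.02]]
  ]
}}

```text
t: 16.7
eef_pos: [0.5972, 0.0847, 0.1744]
ee_rot: [-3.139, -0.001, 0.122]
force: [0.3, -0.7, -3.2]
width: 0.0402
```

```bash
python3 - <<'E'
from h import *
goto([.597,.0835,.06],np.radians(7))
t=optics.grab_frame("top")[:,:,::-1].copy()
cv2.imwrite("pics/k1.png",cv2.convertScaleAbs(crop(t,360,170,430,260,6),alpha=1.6))
E
```

```text
pos [0.5972 0.0847 0.1744] rot [-3.1391e+00 -1.2000e-03  1.2250e-01] w 0.0402 t 16.7
shift [-0.0005  0.0014  0.1144] rv [-0.14 -0.07  0.02]
```

View pics/k1.png

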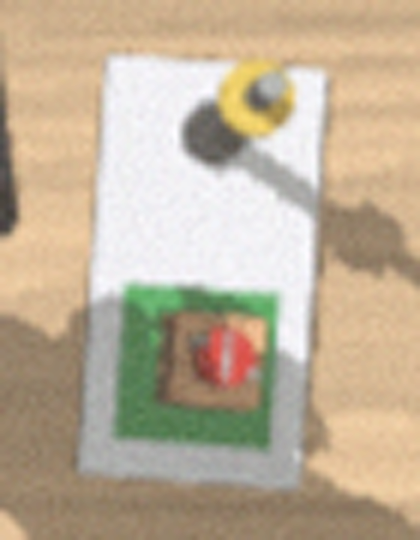

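```bash
python3 - <<'E'
from h import *
def W(x,y,z): return onz("top",360+(x+.5)/6-.5,170+(y+.5)/6-.5,z)[:2]*1000
print("pad",W(197,364.5,.01),"head",W(228,355.5,.082))
w=[W(*p,.058) for p in((176,311),(268,318),(260,409),(170,403))]; print(np.mean(w,0),np.linalg.norm(w[1]-w[0]))
E
```

```text
pad [ 533.92944421 -114.58708764] head [ 534.77460503 -117.36039952]
[ 533.80801191 -116.97118863] 39.84796356661003
```

```bash
python3 - <<'E'
from h import *
def W(x,y,z): return onz("top",300+(x+.5)/10-.5,183+(y+.5)/10-.5,z)[:2]*1000
w=np.array([W(*p,.01) for p in((33,108),(295,88),(325,350),(62,378))]); print(w.mean(0),np.linalg.norm(w-np.roll(w,1,0),axis=1))
goto(np.r_[(w.mean(0)-[0.3,1.6])/1000,.06],np.radians(6.8))
E
```

```text
[599.09180219  87.87462673] [73.55040966 71.02587593 71.44287216 71.28667631]
pos [0.5939 0.0835 0.1682] rot [-3.1401  0.0076  0.1207] w 0.0396 t 16.75
shift [ 0.006  -0.002   0.1082] rv [-0.09  0.44  0.12]
```

Call:
{"api": "jog_arm", "payload": {
  "motion": [
    [[0.005,-0.002,0.03,0,0.44,0,0.02],[0.005,-0.002,0.06,0,0.44,0,0.02],[0.005,-0.002,0.09,0,0.44,0,0.02],[0.005,-0.002,0.108,0,0.44,0,0.02],[0.005,-0.002,0.108,0,0.44,0,0.02],[0.005,-0.002,0.108,0,0.44,0,0.02],[0.005,-0.002,0.108,0,0.44,0,0.02]]
  ]
}}

```text
t: 17.45
eef_pos: [0.5988, 0.0863, 0.0618]
ee_rot: [-3.14, -0.002, 0.121]
force: [0.7, -0.0, -2.7]
width: 0.0402
```

```bash
python3 - <<'E'
from h import *
goto([.5985,.086,.0485],np.radians(6.8))
s=optics.grab_frame("side")[:,:,::-1].copy()
cv2.imwrite("pics/l1.png",crop(s,290,220,380,300,8))
E
```

```text
pos [0.5988 0.0863 0.0618] rot [-3.1396e+00 -2.2000e-03  1.2080e-01] w 0.0402 t 17.45
shift [-0.0004  0.0003  0.0133] rv [-0.11 -0.13  0.12]
```

View pics/l1.png

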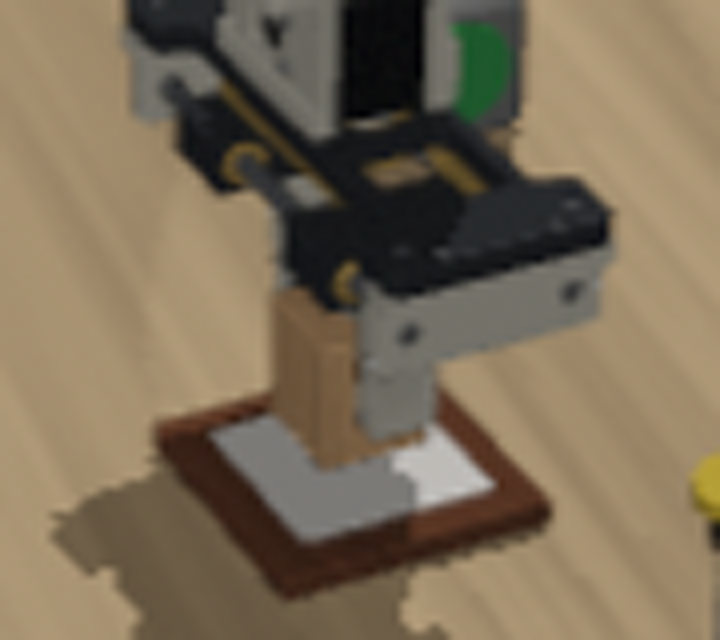

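```bash
python3 - <<'E'
from h import *
def W(x,y,z): return onz("side",290+(x+.5)/8-.5,220+(y+.5)/8-.5,z)[:2]*1000
P=[W(*p,.01) for p in((210,435),(302,543),(495,487))]; print(P,"pad",(P[0]+P[2])/2)
B=[W(*p,.0233) for p in((320,469),(425,441))]; print(B); a=np.radians(6.9); print(np.mean(B,0)+20*np.array([-np.sin(a),np.cos(a)]))
E
```

```text
[array([561.60608358, 117.56015956]), array([569.75148991,  49.33451213]), array([640.63326114,  58.08357073])] pad [601.11967236  87.82186515]
[array([582.92157028,  68.80833506]), array([621.1904338 ,  72.64116989])]
[599.65326526  90.57989931]
```

Call:
{"api": "jog_arm", "payload": {
  "motion": [
    [[0.001,0,0.006,0,0,0,0.02],[0.001,0,0.011,0,0,0,0.02],[0.001,0,0.012,0,0,0,0.02],[0.001,0,0.012,0,0,0,0.02]]
  ]
}}

```text
t: 17.9
eef_pos: [0.5996, 0.0865, 0.0495]
ee_rot: [-3.14, -0.002, 0.121]
force: [-0.2, 0.2, -3.3]
width: 0.0397
```

Call:
{"api": "jog_arm", "payload": {
  "motion": [
    [[0,0,0.001,0,0,0,0.02],[0,0,0.0015,0,0,0,0.02]]
  ]
}}

```text
t: 18.1
eef_pos: [0.5998, 0.0865, 0.0485]
ee_rot: [-3.14, -0.002, 0.121]
force: [-2.3, -0.4, 5.9]
width: 0.0399
```

Contact. Release and rise.

Call:
{"api": "jog_arm", "payload": {
  "motion": [
    [[0,0,0,0,0,0,0.03],[0,0,0,0,0,0,0.05],[0,0,0,0,0,0,0.07],[0,0,0,0,0,0,0.0876],[0,0,0,0,0,0,0.0876]]
  ]
}}

```text
t: 18.6
eef_pos: [0.5998, 0.0865, 0.0485]
ee_rot: [-3.14, -0.002, 0.121]
force: [-0.1, -0.9, -0.4]
width: 0.0663
```

Call:
{"api": "jog_arm", "payload": {
  "motion": [
    [[0,0,-0.03,0,0,0,0.0876],[0,0,-0.07,0,0,0,0.0876],[0,0,-0.12,0,0,0,0.0876],[0,0,-0.165,0,0,0,0.0876],[0,0,-0.19,0,0,0,0.0876],[0,0,-0.19,0,0,0,0.0876]]
  ]
}}

```text
t: 19.2
eef_pos: [0.6015, 0.0867, 0.2436]
ee_rot: [-3.138, -0.01, 0.122]
force: [1.0, 0.2, 0.1]
width: 0.0874
```

```bash
python3 - <<'E'
from h import *
goto([.3945,.304,.23],np.radians(-6.2))
E
```

```text
pos [0.6015 0.0867 0.2436] rot [-3.1381 -0.0104  0.1215] w 0.0874 t 19.2
shift [-0.1792 -0.2408  0.0126] rv [-0.27 -0.57 13.16]
```

Call:
{"api": "jog_arm", "payload": {
  "motion": [
    [[-0.028,-0.038,0,-0.2,-0.5,2,0.0876],[-0.056,-0.075,0,-0.2,-0.5,4,0.0876],[-0.084,-0.113,0,-0.2,-0.5,7,0.0876],[-0.112,-0.15,0,-0.2,-0.5,10,0.0876],[-0.14,-0.19,0,-0.2,-0.5,13,0.0876],[-0.17,-0.23,0,-0.2,-0.5,13,0.0876],[-0.179,-0.241,0,-0.2,-0.5,13,0.0876],[-0.179,-0.241,0,-0.2,-0.5,13,0.0876]]
  ]
}}

```text
t: 20.0
eef_pos: [0.3929, 0.3055, 0.2421]
ee_rot: [-3.141, -0.001, -0.102]
force: [0.6, -1.1, 0.0]
width: 0.0876
```

```bash
python3 - <<'E'
from h import *
goto([.3945,.304,.06],np.radians(-6.2))
t=optics.grab_frame("top")[:,:,::-1].copy();s=optics.grab_frame("side")[:,:,::-1].copy()
cv2.imwrite("pics/n0t.png",t);cv2.imwrite("pics/n0s.png",s)
cv2.imwrite("pics/n1.png",np.hstack([cv2.convertScaleAbs(crop(t,295,180,345,240,8),alpha=1.6),cv2.convertScaleAbs(crop(t,370,200,420,260,8),alpha=1.6)]))
cv2.imwrite("pics/n2.png",np.hstack([crop(s,305,245,365,305,6),crop(s,305,290,365,350,6)]))
E
```

```text
pos [0.3929 0.3055 0.2421] rot [-3.1405e+00 -6.0000e-04 -1.0190e-01] w 0.0876 t 20.0
shift [0.0017 0.0015 0.1821] rv [-0.06 -0.03  0.36]
```

View pics/n1.png

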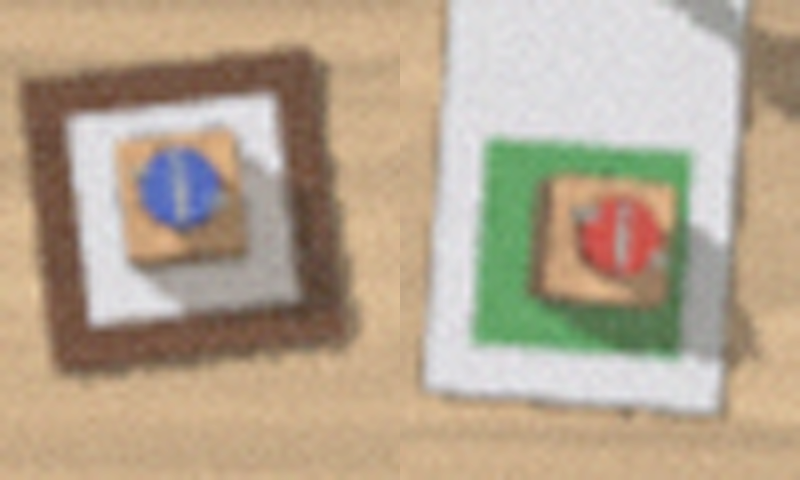

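View pics/n2.png

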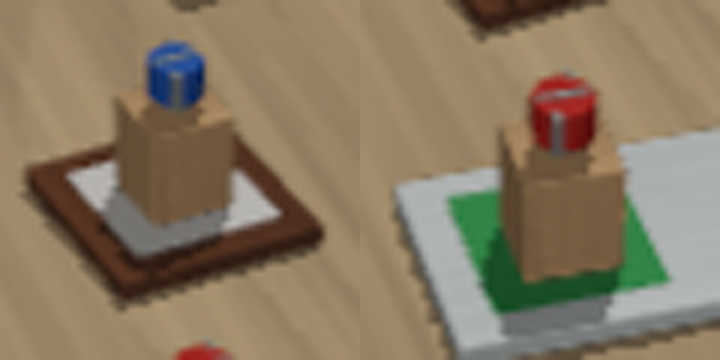

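```bash
python3 - <<'E'
from h import *
def W(x,y,z,n,u0,v0,s): return onz(n,u0+(x+.5)/s-.5,v0+(y+.5)/s-.5,z)[:2]*1000
def f(pts,n,u0,v0,s,z=.01): return np.array([W(*p,z,n,u0,v0,s) for p in pts])
p=f([(68,118),(273,95),(300,300),(90,325)],"top",295,180,8).mean(0); h=W(180,187,.082,"top",295,180,8); print("blue top",p,h,h-p)
b=f([(115,142),(237,128),(245,252),(137,263)],"top",295,180,8,.058); print(b.mean(0)-p)
p=f([(87,138),(290,152),(280,355),(73,340)],"top",370,200,8).mean(0); h=W(220,236,.082,"top",370,200,8); print("red top",p,h,h-p)
b=f([(150,173),(278,182),(264,305),(142,297)],"top",370,200,8,.058); print(b.mean(0)-p)
P=f([(65,170),(283,212)],"side",305,245,6).mean(0); B=f([(163,225),(230,207)],"side",305,245,6);a=np.radians(6.9); print("blue side",P,B,B.mean(0)+20*np.array([-np.sin(a),np.cos(a)])-P)
P=f([(87,200),(308,280)],"side",305,290,6).mean(0); B=f([(162,282),(265,265)],"side",305,290,6);a=np.radians(-3.8); print("red side",P,B,B.mean(0)+20*np.array([-np.sin(a),np.cos(a)])-P)
E
```

```text
blue top [598.8175304   87.92184639] [599.19522671  87.70042573] [ 0.37769631 -0.22142066]
[-0.21602379 -0.97835288]
red top [ 533.9473238  -114.47465265] [ 534.18172546 -116.0375625 ] [ 0.23440166 -1.56290985]
[ 0.25868553 -1.5252569 ]
blue side [602.24422411  91.27434264] [[588.92241021  68.04266225]
 [621.65092447  71.25162804]] [ 0.63970645 -1.77205066]
red side [ 534.87341518 -114.17641552] [[ 514.01015826 -133.06035278]
 [ 554.56882798 -136.85581569]] [ 0.74155595 -0.82563936]
```

Call:
{"api": "jog_arm", "payload": {
  "motion": [
    [[0.002,0,0.04,0,0,0.3,0.0876],[0.002,0,0.08,0,0,0.3,0.0876],[0.002,0,0.115,0,0,0.3,0.0876],[0.002,0,0.14,0,0,0.3,0.0876],[0.002,0,0.15,0,0,0.3,0.0876],[0.002,0,0.15,0,0,0.3,0.0876]]
  ]
}}

```text
t: 20.7
eef_pos: [0.3966, 0.3026, 0.0909]
ee_rot: [3.139, 0.001, -0.111]
force: [0.4, 1.2, -0.2]
width: 0.088
```

```bash
python3 - <<'E'
from h import *
goto([.3945,.304,.048],np.radians(-6.2))
s=optics.grab_frame("side")[:,:,::-1].copy()
cv2.imwrite("pics/o1.png",crop(s,190,180,310,270,6))
E
```

```text
pos [0.3966 0.3026 0.0909] rot [ 3.1393e+00  6.0000e-04 -1.1090e-01] w 0.088 t 20.7
shift [-0.0022 -0.0012  0.0429] rv [ 0.13  0.03 -0.15]
```

View pics/o1.png

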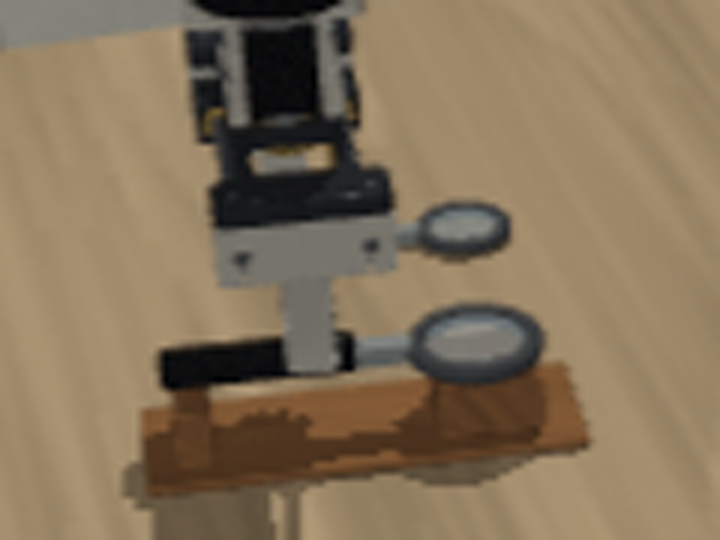

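```bash
python3 - <<'E'
from h import *
def W(x,y,z): return onz("side",190+(x+.5)/6-.5,180+(y+.5)/6-.5,z)[:2]*1000
L=W(477,343,.042); E=W(160,368,.045); print(L,E,np.linalg.norm(L-E)); print(proj("side",[.3945,.304,.045]))
u=(L-E)/np.linalg.norm(L-E);print(L-85*u)
E
```

```text
[480.47105756 297.10357946] [332.04155415 318.06861092] 149.9028019348194
[239.05988033 239.6484346 ]
[396.30646806 308.99146715]
```

Call:
{"api": "jog_arm", "payload": {
  "motion": [
    [[-0.001,-0.0015,0.02,0,0,0,0.0876],[-0.001,-0.0015,0.035,0,0,0,0.0876],[-0.001,-0.0015,0.043,0,0,0,0.0876],[-0.001,-0.0015,0.043,0,0,0,0.0876],[-0.001,-0.0015,0.043,0,0,0,0.0876]]
  ]
}}

```text
t: 21.25
eef_pos: [0.3967, 0.3057, 0.0502]
ee_rot: [-3.141, -0.001, -0.11]
force: [0.3, 0.7, -0.2]
width: 0.0877
```

Call:
{"api": "jog_arm", "payload": {
  "motion": [
    [[0,0,0,0,0,0,0.065],[0,0,0,0,0,0,0.045],[0,0,0,0,0,0,0.03],[0,0,0,0,0,0,0.02],[0,0,0,0,0,0,0.01],[0,0,0,0,0,0,0.005],[0,0,0,0,0,0,0.005],[0,0,0,0,0,0,0.005]]
  ],
  "newtons": 25
}}

```text
t: 22.05
eef_pos: [0.3967, 0.3056, 0.0502]
ee_rot: [-3.141, -0.001, -0.11]
force: [-0.8, 0.8, -0.0]
width: 0.0294
```

Call:
{"api": "jog_arm", "payload": {
  "motion": [
    [[0,0,0,0,0,0,0.005],[0,0,0,0,0,0,0.005],[0,0,0,0,0,0,0.005],[0,0,0,0,0,0,0.005]]
  ],
  "newtons": 25
}}

```text
t: 22.45
eef_pos: [0.3967, 0.3056, 0.0501]
ee_rot: [-3.141, -0.001, -0.11]
force: [-1.2, -0.7, -0.1]
width: 0.0155
```

Call:
{"api": "jog_arm", "payload": {
  "motion": [
    [[0,0,-0.015,0,0,0,0.005],[0,0,-0.035,0,0,0,0.005],[0,0,-0.06,0,0,0,0.005],[0,0,-0.09,0,0,0,0.005],[0,0,-0.12,0,0,0,0.005],[0,0,-0.12,0,0,0,0.005]]
  ]
}}

```text
t: 23.05
eef_pos: [0.398, 0.3074, 0.1742]
ee_rot: [-3.135, -0.005, -0.109]
force: [0.3, -0.1, -1.6]
width: 0.0157
```

```bash
python3 - <<'E'
from h import *
goto([.451,-.107,.17],np.radians(-6.3))
t=optics.grab_frame("top")[:,:,::-1].copy();s=optics.grab_frame("side")[:,:,::-1].copy()
cv2.imwrite("pics/p1.png",np.hstack([cv2.convertScaleAbs(crop(t,200,220,270,310,6),alpha=1.6),crop(s,190,155,310,245,6)]))
E
```

```text
pos [0.398  0.3074 0.1742] rot [-3.1349 -0.0051 -0.1094] w 0.0157 t 23.05
shift [0.0979 0.4061 0.0019] rv [-0.39 -0.29  0.03]
```

View pics/p1.png

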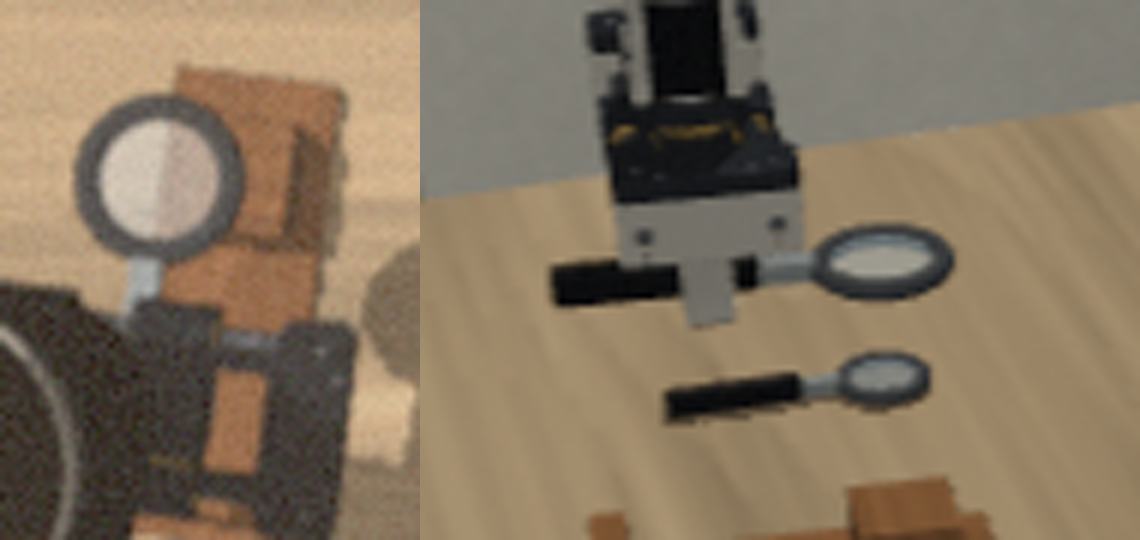

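Call:
{"api": "jog_arm", "payload": {
  "motion": [
    [[0.01,0.04,0,-0.2,-0.15,0,0.005],[0.02,0.082,0,-0.39,-0.29,0,0.005],[0.03,0.124,0,-0.39,-0.29,0,0.005],[0.04,0.166,0,-0.39,-0.29,0,0.005],[0.05,0.208,0,-0.39,-0.29,0,0.005],[0.06,0.25,0,-0.39,-0.29,0,0.005],[0.07,0.29,0,-0.39,-0.29,0,0.005],[0.079,0.33,0,-0.39,-0.29,0,0.005]]
  ]
}}

```text
t: 23.95
eef_pos: [0.4378, -0.0329, 0.1687]
ee_rot: [3.136, 0.005, -0.11]
force: [0.1, 0.0, -1.2]
width: 0.0158
```

```bash
python3 - <<'E'
from h import *
goto([.451,-.107,.15],np.radians(-6.3))
E
```

```text
pos [ 0.4378 -0.0329  0.1687] rot [ 3.1364  0.0053 -0.1104] w 0.0158 t 23.95
shift [0.0214 0.0721 0.019 ] rv [ 0.3   0.31 -0.02]
```

Call:
{"api": "jog_arm", "payload": {
  "motion": [
    [[0.007,0.025,0,0.2,0.2,0,0.005],[0.013,0.045,0,0.2,0.2,0,0.005],[0.018,0.06,0,0.2,0.2,0,0.005],[0.0214,0.072,0.01,0.2,0.2,0,0.005],[0.0214,0.072,0.019,0.2,0.2,0,0.005],[0.0214,0.072,0.019,0.2,0.2,0,0.005],[0.0214,0.072,0.019,0.2,0.2,0,0.005]]
  ]
}}

```text
t: 24.65
eef_pos: [0.4504, -0.1065, 0.1492]
ee_rot: [3.139, 0.004, -0.11]
force: [0.6, -0.7, -1.2]
width: 0.0156
```

```bash
python3 - <<'E'
from h import *
goto([.451,-.107,.1356],np.radians(-6.3))
t=optics.grab_frame("top")[:,:,::-1].copy();s=optics.grab_frame("side")[:,:,::-1].copy()
cv2.imwrite("pics/q1.png",np.hstack([cv2.convertScaleAbs(crop(t,355,170,430,260,6),alpha=1.6),crop(s,285,250,405,340,6)]))
E
```

```text
pos [ 0.4504 -0.1065  0.1492] rot [ 3.1394  0.0036 -0.1099] w 0.0156 t 24.65
shift [0.0007 0.0004 0.0136] rv [0.13 0.2  0.  ]
```

View pics/q1.png

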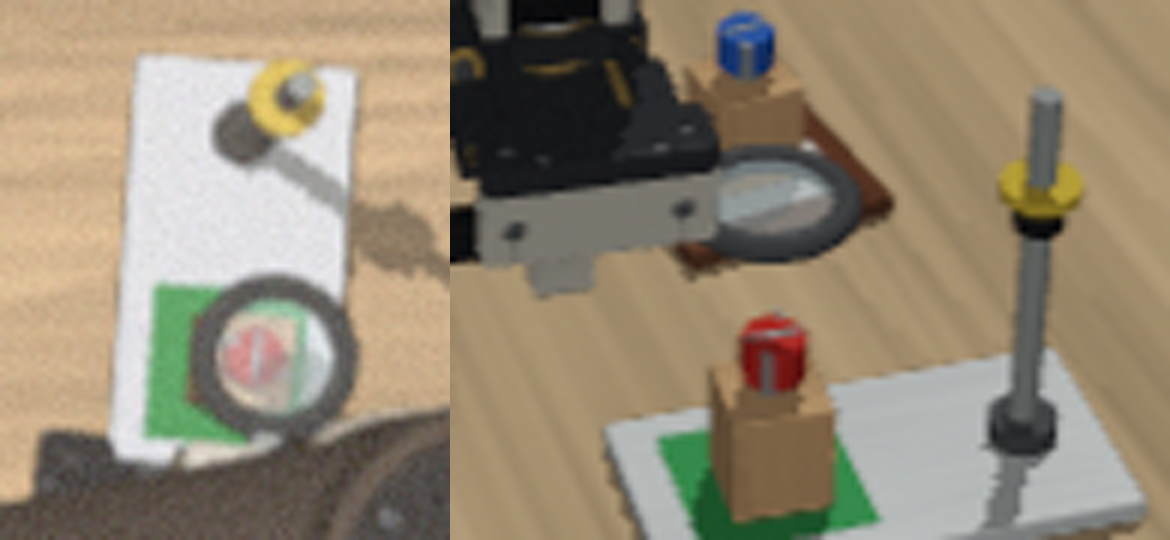

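```bash
cat > fin.py <<'E'
from h import *
def T(x,y): return (355+(x+.5)/6-.5,170+(y+.5)/6-.5)
def S(x,y): return (285+(x-450+.5)/6-.5,250+(y+.5)/6-.5)
E
python3 - <<'E'
from fin import *
mk=tri(S(1040.5,188),T(287,99)); print("marker tri",mk.round(4))
for p in((.639,-.1212),(.6365,-.1235)):
  print([ (z,proj("side",[*p,z]).round(2),) for z in(.125,.13)],S(1040.5,188))
zl=.1492-.0081
L=onz("top",*T(273.5,357),zl+.003); print("lens top",L, "side bottom/top extents center v",S(770,203.5))
print(proj("side",[L[0],L[1],zl]), "rim right edge u pred",max(proj("side",[L[0]+.034*np.cos(a),L[1]+.034*np.sin(a),zl])[0] for a in np.linspace(0,6.28,90)),S(860,200))
# red head through top (obscured by lens): use known
a=[proj("side",[L[0]+.034*np.cos(a),L[1]+.034*np.sin(a),zl+d]) [1] for a in np.linspace(0,6.28,90) for d in(-.006,.006)]; print("rim v pred",min(a),max(a),S(0,145)[1],S(0,262)[1])
d=[proj("side",[mk[0]+.016*np.cos(a),mk[1]+.016*np.sin(a),mk[2]+d]) for a in np.linspace(0,6.28,90) for d in(-.003,.003)]; d=np.array(d);print("marker pred bb",d.min(0),d.max(0),S(998,157),S(1083,218))
E
```

```text
marker tri [ 0.6384 -0.1223  0.1287]
[(0.125, array([382.59, 281.99])), (0.13, array([382.73, 280.16]))] (383.0, 280.9166666666667)
[(0.125, array([382.01, 282.76])), (0.13, array([382.15, 280.93]))] (383.0, 280.9166666666667)
lens top [ 0.53136946 -0.11397436  0.1441    ] side bottom/top extents center v (337.9166666666667, 283.5)
[336.81974869 283.46817301] rim right edge u pred 352.39335436382305 (352.9166666666667, 282.9166666666667)
rim v pred 272.4419833378324 295.00942657067253 273.75 293.25
marker pred bb [375.42103988 275.81138786] [389.92137154 286.22796351] (375.9166666666667, 275.75) (390.0833333333333, 285.9166666666667)
```

Call:
{"api": "jog_arm", "payload": {
  "motion": [
    [[0.001,0.001,0.004,0.1,0.2,0,0.005],[0.002,0.002,0.008,0.1,0.2,0,0.005],[0.003,0.002,0.012,0.1,0.2,0,0.005],[0.003,0.002,0.013,0.1,0.2,0,0.005],[0.003,0.002,0.013,0.1,0.2,0,0.005],[0.003,0.002,0.013,0.1,0.2,0,0.005],[0.003,0.002,0.013,0.1,0.2,0,0.005]]
  ]
}}

```text
t: 25.45
eef_pos: [0.4539, -0.1087, 0.1371]
ee_rot: [3.142, -0.002, -0.109]
force: [0.3, 0.1, -0.3]
width: 0.016
```

```bash
python3 - <<'E'
from h import *
goto([.4538,-.1085,.1363],np.radians(-6.3))
t=optics.grab_frame("top")[:,:,::-1].copy();s=optics.grab_frame("side")[:,:,::-1].copy()
cv2.imwrite("pics/r1.png",np.hstack([cv2.convertScaleAbs(crop(t,355,170,430,260,6),alpha=1.6),crop(s,285,250,405,340,6)]))
goto([.4538,-.1085,.1363],np.radians(-6.3))
E
```

```text
pos [ 0.4539 -0.1087  0.1371] rot [ 3.1416e+00 -1.9000e-03 -1.0940e-01] w 0.016 t 25.45
shift [-0.0001 -0.0001  0.0008] rv [ 0.   -0.11  0.03]
pos [ 0.4539 -0.1086  0.1372] rot [-3.1415e+00 -2.0000e-03 -1.0930e-01] w 0.0158 t 25.55
shift [-0.0001 -0.0001  0.0009] rv [-0.   -0.12  0.04]
```

View pics/r1.png

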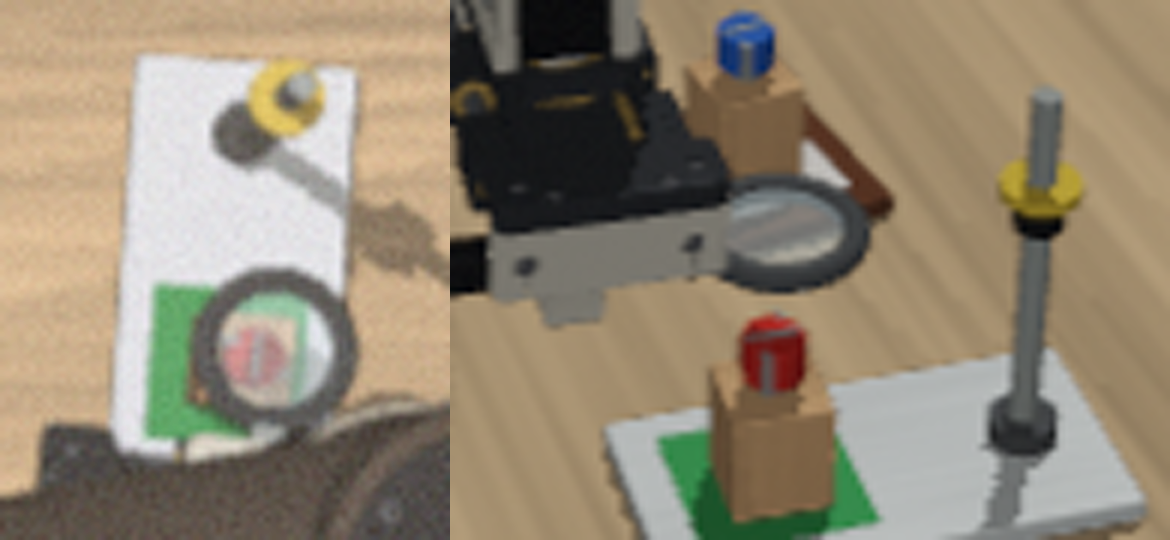

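```bash
python3 - <<'E'
from fin import *
zl=.1372-.0081
L=onz("top",*T(274,350),zl+.003); H=onz("top",*T(255,352),.082); print("lens top",L,"head thru lens",H)
c=[proj("side",[L[0]+.034*np.cos(a),L[1]+.034*np.sin(a),zl+d]) for a in np.linspace(0,6.28,90) for d in(-.006,.006)];c=np.array(c)
print(c.min(0),c.max(0),"seen v",S(0,173)[1],S(0,292)[1],"u",S(870,0)[0])
# side: same rim lateral vs red head
print("head side", onz("side",*S(773,320),.082), "pred", proj("side",[.5343,-.1162,.082]),S(773,327))
E
```

```text
lens top [ 0.53475799 -0.11610034  0.1321    ] head thru lens [ 0.53624783 -0.11609055  0.082     ]
[323.00306901 277.09625532] [354.10219495 299.76688755] seen v 278.4166666666667 298.25 u 354.5833333333333
head side [ 0.53853468 -0.10838694  0.082     ] pred [337.89859312 305.31172368] (338.4166666666667, 304.0833333333333)
```

Call:
{"api": "jog_arm", "payload": {
  "motion": [
    [[0,0,0.0005,0,0,0,0.005],[0,0,0.0005,0,0,0,0.005],[0,0,0.0005,0,0,0,0.005],[0,0,0.0005,0,0,0,0.005],[0,0,0.0005,0,0,0,0.005]]
  ]
}}

```text
t: 26.05
eef_pos: [0.4539, -0.1087, 0.1367]
ee_rot: [-3.142, -0.002, -0.109]
force: [-0.3, 0.6, -0.3]
width: 0.0158
```

```bash
python3 - <<'E'
from h import *
a=optics.grab_frame("side")[:,:,::-1]
P,R,s=tcp(); print(P.round(4),s["ee_rot"].round(4),np.abs(s["qd"]).max(),s["t"],s["width"])
cv2.imwrite("pics/z.png",a)
E
```

```text
[ 0.4539 -0.1087  0.1367] [-3.1416e+00 -2.0000e-03 -1.0940e-01] 0.00135174313613598 26.1 0.015703829363669566
```

View pics/z.png

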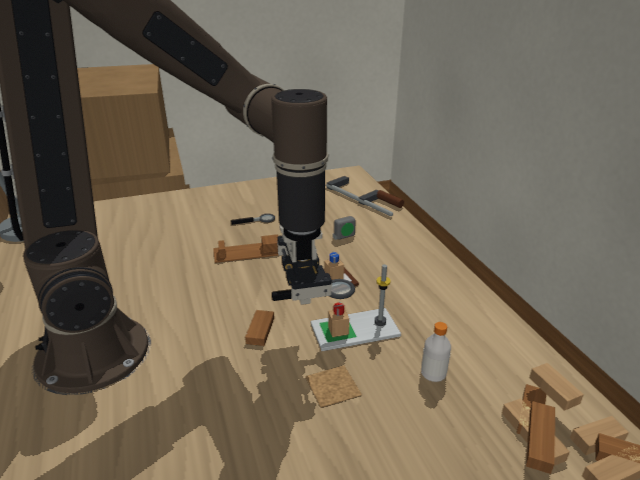

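The side view shows the loupe held level at (341,288), above the red cutter at (339,309). Blue is at (334,258), and the marker (383,281), glue, tape and offcut are where they started. Handing in.

```bash
python3 -c "
from station import arm
print(arm.job_done())"
```

```text
the job is handed in; nothing more can be done
None
```

I finished the job and handed it in at 26.1 s of the 72 s allowed. Blue went to the cork mat, red to the stand's green pad, and blue then to the waiting plate's white pad. I then picked up the larger loupe from its rest by the handle, and the arm is holding it over red.

Last checks:

| Check | Result |
|---|---|
| Red on the green pad | upright, about 0.8 mm (side view) to 1.6 mm (top view) off centre |
| Blue on the white pad | upright, within about 1 mm of centre in the top view, about 1.9 mm off in the side view |
| Lens over red | within about 1.5 mm |
| Lens height | about 128.6 mm, marker measured at 127.5–128.7 mm |
| Loupe level and still | gripper tilt 0.1°, joint speeds practically zero |
| Marker, glue bottle, tape measure, offcut | same places in the side view as at the start, judged by eye |

- **Disagreement:** the two cameras, and the robot's own position readings, differed from each other by 1–4 mm. I centred by comparing each cutter with its pad in the same picture.
- **Not corrected:** I left red's small offset as it was rather than grip it again.
- **No failures:** no check failed, and the highest force I saw was about 16 N, when setting blue on the mat.

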